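# Refit the hob's control knob and turn it off

### The job

The control knob of the table hob was pulled off for cleaning. Push it back onto the D-shaped spindle on the sloping front panel until it snaps fully home, then turn the hob off with it: anticlockwise as far as it will go, so that the pointer stands at the single long line at the top of the scale. Let go of it there, and leave the timer and the mug where they are.

Things in the scene. Friction and masses are not known exactly. Their poses are not given: they have to be found in the camera images.
- hob: white single-ring table hob, fixed; 265 deep (x), 260 wide (y), 100 mm high with the ring. Origin: centre of its footprint on the worktop; its own -x side is the front: a metal control panel, 85 mm deep, sloping at 38 degrees (low edge z = 22 mm at own x = -132 mm, high edge z = 88 mm at own x = -47 mm). The spindle stands square on the panel's middle.
- spindle_seat (a point): on the spindle's axis, on top of the 4 mm collar where the knob's underside comes to rest. +z out along the spindle (38 deg from vertical, towards the front), +x = the way the spindle's flat faces; turns with the spindle. D-shaft: diameter 16, flat 4 mm from the axis, ends at z = 24 mm, last 2.5 mm tapered. A sprung ball stands out 3.5 mm at own -x, z = 9.5 mm.
- spindle (a joint): turn of the spindle in rad, 0 = off (a stop; its flat faces straight up the slope, to the off mark), growing clockwise as seen from the front, up to 4.6; starts at 0.6 to 1.3. Turns with light friction (0.03 N m) and stays where left; the fitted knob can have 0.1 rad of play, so turn on to the stop.
- off_mark (a point): centre of the long dark line printed at the top of the scale, on the panel 42 mm up the slope from the spindle's axis: off.
- knob: loose black knob lying on the worktop, bore down: round skirt 72 mm across, 14.5 mm thick; above it a bar 26 mm wide (its flat sides face own +y and -y and run from x = -12 to +12 mm), top at z = 46 mm; narrowed pointer nose with a white line at own +x, to x = 37 mm; blunt tail to x = -33 mm. Origin: centre of underside, on the bore's axis; +z up out of the bar.
- bore_flat (a point): on the knob, middle of the flat of its bore at the mouth: the bore (17.6 mm wide, 26.5 deep) has its flat on the pointer's side, 4.5 mm from the axis, so on the spindle the pointer shows the way the spindle's flat faces. The bore's lip meets the ball 13 mm before home (about 10 N), rides over it and snaps past it in the last 4 mm; 14 N pulls it off again. More than about 0.2 rad out of line it stops on the spindle's end.
- timer: white round kitchen timer, 68 mm across, 58 high, standing loose; origin at the centre of its underside. Bystander.
- mug: pale mug, 78 x 116 x 101 mm with its handle, standing loose; bystander.
Things that resemble listed ones, but are neither listed nor needed, are in the scene too. Leave any orange look-alike of the knob alone.

How it is judged:
By the outcome, as a careful person would: the job done as asked, in the order asked, and still so for the second after the job is handed in, with the robot touching nothing.
It also fails if it takes over 51 s, if anything falls off the work surface, if the arm or the gripper's body presses on something with over 40 N, if the wrist force passes 120 N, or if a joint passes its speed limit or range.

### The arm

A 7-joint arm with a two-finger parallel gripper is mounted at the origin on a cart in front of the work surface, level with it; the furniture and walls round the work are solid. World frame = base frame: x ahead of the robot, y to its left, z up, the work surface at z = 0. Lengths are in m, angles in rad, forces in N, time in s.
With the tool pointing down it reaches from about 0.35 to 0.9 m from the base axis. Payload 8.1 kg.
Tool frame: the origin (TCP) lies between the finger pads; the fingertips stand 8 mm ahead of it and the grasp point (between the pads) lies 11 mm behind it (arm.tcp_to_tips is the distance from the TCP to the fingertips, in m); z points along the fingers, x is the direction in which the jaws open and shut, and the axes are right-handed (so a half turn about z gives the same grasp; the last joint's range is limited). The gripper opens to 92 mm and grips with 3 to 60 N. Pads are 19 mm wide; open, the fingers measure 130 mm over their backs; the gripper's body (75 mm by 190 mm) begins 47 mm behind the grasp point.
Start: joints at [-1.3, 0.434, 0.025, 1.573, -0.012, 1.134, -0.075], TCP at [0.228, 0.582, 0.235] pointing down, gripper open.
Joint ranges: [-2.62, 2.62], [-0.44, 2.09], [-1.27, 1.32], [0.08, 2.57], [-1.32, 4.46], [0.12, 2], [-2.74, 2.74]. Speed limits (rad/s): [2.22, 2.22, 3.01, 3.01, 3.14, 3.14, 3.14].

### API

Orientations are given as a rotation vector (axis times angle).
In Python, from cell import arm, eyes gives the robot as it stands.
- The arm moves only by the tool play_rows, never from a script. Its argument "rows" is a list of rows, each a list of 3 entries, a list of its own where there are three numbers: the shift along the tool's x, y, z each as a share of 50 cm, from -1 to 1, then the turn, a rotation vector about the tool's x, y, z each as a share of 60 degrees, from -1 to 1, then the opening, from -1 (shut) to 1 (fully open), so that 0 is half open. In form: [[[dx, dy, dz], [ax, ay, az], grip], ...]. A call has 1 to 10 rows; each row is the pose to reach, as a shift and turn from the pose commanded when the call began, along the tool's axes at that moment; what a row does not reach only later rows make up. A row lasts 1/10 s, in which the tool goes at most 50 mm and 8.59 degrees, less where a joint would pass 70% of its speed; a pose out of reach is approached as far as the arm can. A call with a number of a shift or a turn outside -1 to 1 is refused whole. A call with a gripper value outside its range is refused whole. The fingers move at their own pace and stop on an object; "newtons" is the grip in N (left out, the last holds). Time passes only in rows, so rows that repeat a pose let the fingers close. It gives the time, the measured TCP pose, the force and the opening at its end, in the units of the state.
- arm.observe(): the state, without advancing time (a new reading comes with each control period).
- eyes.get_image(name): name is "scene" or "top"; returns (picture, depth): 480x640x3 uint8, red, green, blue; 480x640 float32, m along the optical axis (not along the pixel's ray), 0 where there is no reading.
- eyes.get_calibration(name): a dict with "intrinsics" (3x3 intrinsics, pixels), "R" (3x3) and "t" (3): a world point X has camera coordinates R X + t. Camera axes: x right, y down, z forward; pixel columns grow to the right and rows downward; lengths in m; the calibration is good to about 2 mm. A picture is of the moment at which its call begins. get_calibration takes no time and is no camera call.
- arm.sign_off(): hands the job in, once; it reports no verdict.
The state is a dict: "clock": time; "joints": joint angles; "dq": joint speeds; "joint_efforts": joint torques, N m; "position": TCP position; "ee_rot": TCP orientation; "force": force on the tool from outside, world axes, zero at the start; "ft_torque": the same for the moment, N m; "width": opening from 0.0 (shut) to 1.0 (fully open).
Only numpy, scipy, OpenCV 4.12 (cv2) and the standard library are available. Lean on these libraries where they do the work, as an engineer would, in place of code of your own. Each camera call takes 0.05 s, during which the arm holds its last target.

## Working session

There is one attempt and no reset: what is moved stays moved. The work goes in short steps, Python scripts to look and compute and a tool call to move; the robot and the scene stay as the last step left them, time stands still between calls to the robot, and variables do not carry over. Pictures are saved under pics/ and viewed, and the job is handed in when it is done.

Besides the shell and the picture viewer there is one more tool, called after "Emit:" as name([rows], argument=value, ...), one row to a line, values as JSON. play_rows: Moves the arm, as the interface text tells. Its arguments: {"type":"object","properties":{"rows":{"type":"array","items":{"type":"array"}},"newtons":{"type":"number"}},"required":["rows"]}

```bash
mkdir -p pics; ls
python3 - <<'E'
from cell import arm, eyes
import cv2,numpy as np
print(arm.observe())
for n in("scene","top"):
    p,d=eyes.get_image(n); c=eyes.get_calibration(n); print(n,c)
    cv2.imwrite(f"pics/{n}0.png",p[:,:,::-1]); np.savez(f"{n}0.npz",p=p,d=d,K=c["intrinsics"],R=c["R"],t=c["t"])
E
```

```text
pics
{'clock': 0.0, 'joints': array([-1.29957455,  0.4351994 ,  0.02498907,  1.57407721, -0.0115682 ,
        1.13400556, -0.07508985]), 'dq': array([ 5.24822180e-04, -6.62761921e-04, -1.54375926e-04, -1.13004325e-03,
        7.38134483e-04, -2.83390328e-05, -1.01187228e-03]), 'joint_efforts': array([-9.82445817e-04, -6.67833281e+01,  9.84540246e-01, -3.14470375e+01,
       -6.05237042e-02,  4.28565522e-02,  1.52457610e-04]), 'position': array([0.22812609, 0.58135295, 0.23396751]), 'ee_rot': array([ 2.59476751e+00,  1.76930445e+00, -1.83667909e-03]), 'force': array([ 0.12455787, -0.16482017,  0.31045967]), 'ft_torque': array([-0.00114107, -0.01528598,  0.01099671]), 'width': 1.0023690458490597}
scene {'intrinsics': array([[479.64974218,   0.        , 314.59672624],
       [  0.        , 479.64974218, 242.23329439],
       [  0.        ,   0.        ,   1.        ]]), 'R': array([[ 0.41779937, -0.90848125,  0.01027198],
       [-0.76009957, -0.35570909, -0.54380115],
       [ 0.49768698,  0.21939205, -0.83915124]]), 't': array([-0.30433633,  0.42226504,  1.02085845])}
top {'intrinsics': array([[624.05541431,   0.        , 328.41999688],
       [  0.        , 624.05541431, 242.90187687],
       [  0.        ,   0.        ,   1.        ]]), 'R': array([[-0.00790009, -0.99990223,  0.01153733],
       [-0.99770331,  0.00710547, -0.06736191],
       [ 0.06727335, -0.012043  , -0.9976619 ]]), 't': array([-0.08419295,  0.52400907,  1.50021504])}
```

View pics/scene0.png

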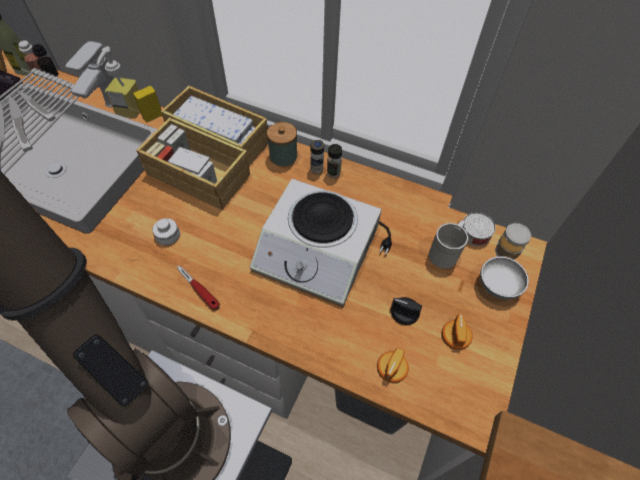

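View pics/top0.png

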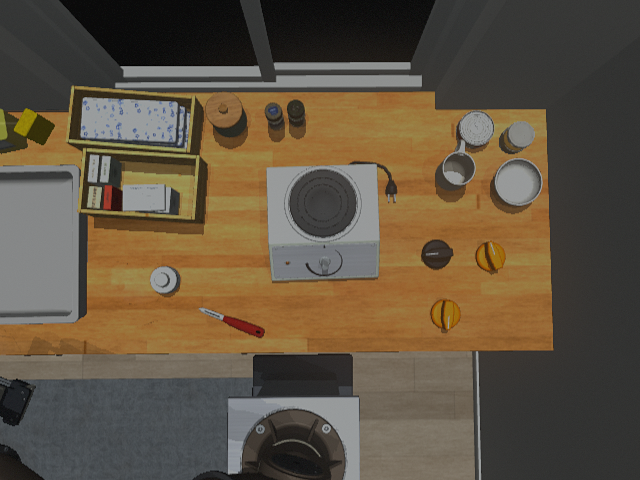

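Candidates: the black knob at top (437,254), scene (405,311). The orange look-alikes are at top (490,257) and (446,314). The black one matches the description, so I'll check it in close crops.

```bash
cat > h.py <<'E'
import numpy as np,cv2
def load(n):
    z=np.load(n+".npz"); return z["p"],z["d"],z["K"],z["R"],z["t"]
def ray(z,u,v):
    K,R,t=z[2:]; d=R.T@np.linalg.inv(K)@[u,v,1]; return -R.T@t,d
def atz(z,u,v,h):
    c,d=ray(z,u,v); return c+d*(h-c[2])/d[2]
def dep(z,u,v):
    c,d=ray(z,u,v); return c+d*z[1][int(round(v)),int(round(u))]
def proj(z,X):
    K,R,t=z[2:]; x=K@(R@np.asarray(X)+t); return x[:2]/x[2]
E
python3 - <<'E'
from h import *
a=load("top0");s=load("scene0")
def crop(z,u,v,w,h,k,n): cv2.imwrite(n,cv2.resize(z[0][v:v+h,u:u+w,::-1],None,fx=k,fy=k,interpolation=cv2.INTER_CUBIC))
A=cv2.resize(a[0][229:279,412:462,::-1],None,fx=8,fy=8,interpolation=cv2.INTER_CUBIC)
B=cv2.resize(s[0][285:335,380:430,::-1],None,fx=8,fy=8,interpolation=cv2.INTER_CUBIC)
cv2.imwrite("pics/knob.png",np.hstack([A,B]))
A=cv2.resize(a[0][235:285,265:385,::-1],None,fx=6,fy=6,interpolation=cv2.INTER_CUBIC)
B=cv2.resize(s[0][240:290,240:360,::-1],None,fx=6,fy=6,interpolation=cv2.INTER_CUBIC)
cv2.imwrite("pics/hob.png",np.vstack([A,B]))
E
```

```text
(no output)
```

View pics/knob.png

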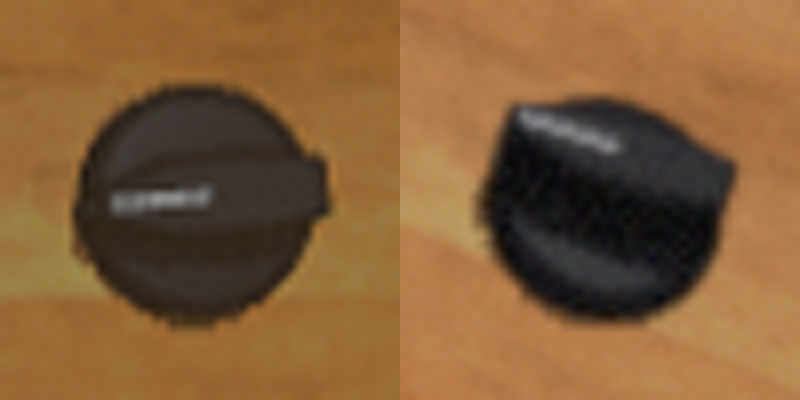

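View pics/hob.png

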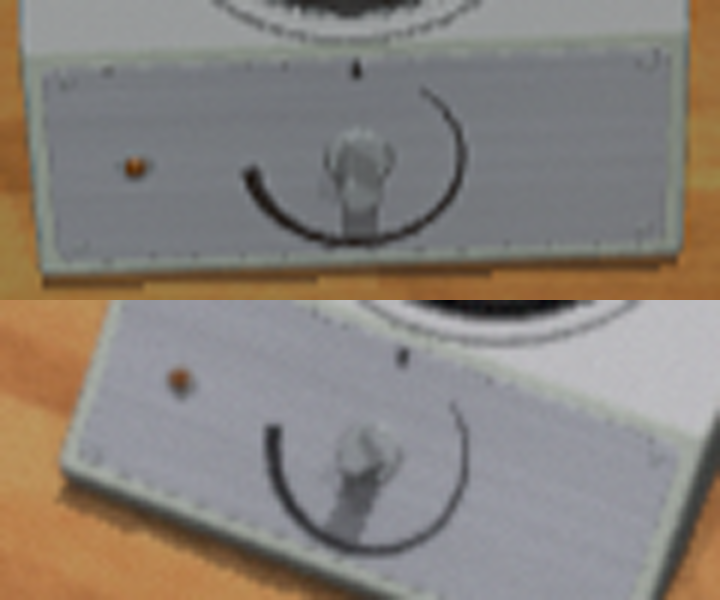

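Run:
```python
from h import *
a=load("top0");s=load("scene0")
cr=lambda z,u,v,w,h,k:cv2.resize(z[0][v:v+h,u:u+w,::-1],None,fx=k,fy=k,interpolation=cv2.INTER_CUBIC)
cv2.imwrite("pics/hobtop.png",cr(a,260,160,125,125,4.8))
cv2.imwrite("pics/hobsc.png",cr(s,245,175,140,125,4.8))
A=cr(a,305,240,40,40,10);B=cr(s,280,250,40,40,10)
cv2.imwrite("pics/sp.png",np.hstack([A,B]))
```

```text
(no output)
```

View pics/hobtop.png

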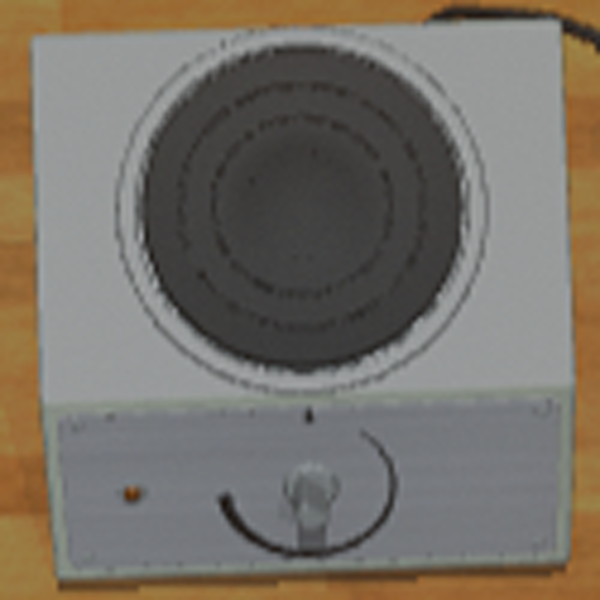

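View pics/hobsc.png

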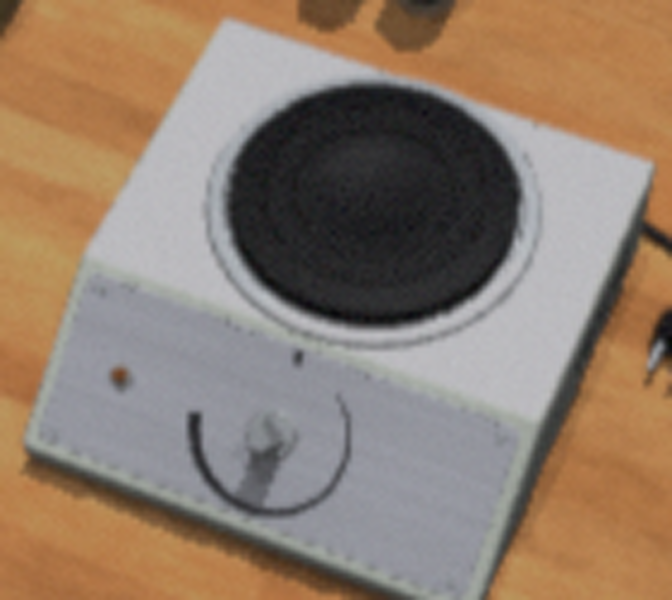

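View pics/sp.png

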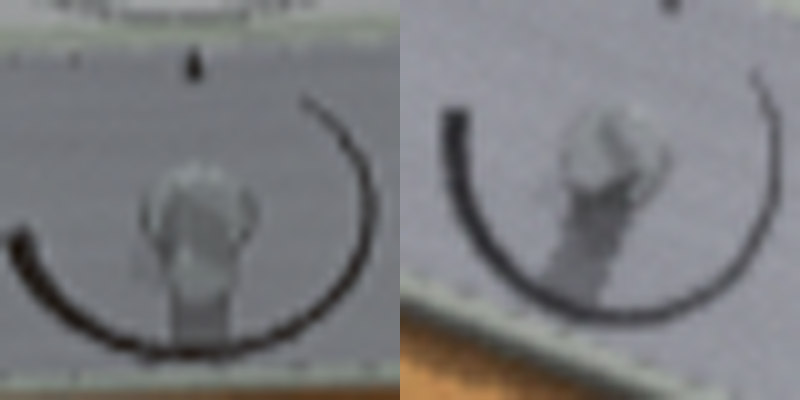

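```bash
cat > hobfit.py <<'E'
from h import *
from scipy.optimize import least_squares
a=load("top0");s=load("scene0")
k=4.8
m=1e-3
c38,s38=np.cos(np.radians(38)),np.sin(np.radians(38))
seat0=np.array([-89.5,0,55])*m+0  # panel mid
n=np.array([-s38,0,c38]); up=np.array([c38,0,s38])
P={'hl':[-47,130,88],'hr':[-47,-130,88],'ll':[-132,130,22],'lr':[-132,-130,22],'bl':[133,130,88],'br':[133,-130,88]}
P={q:np.array(v)*m for q,v in P.items()}
P['off']=seat0+up*42*m
T={'hl':(44,403),'hr':(575,383),'ll':(57,580),'lr':(570,565),'off':(309,415),'bl':(33,37),'br':(560,20)}
S={'hl':(90,258),'hr':(535,422),'ll':(27,448),'off':(298,357),'bl':(225,17),'br':(652,165)}
T={q:((v[0]+.5)/k-.5+260,(v[1]+.5)/k-.5+160) for q,v in T.items()}
S={q:((v[0]+.5)/k-.5+245,(v[1]+.5)/k-.5+175) for q,v in S.items()}
def W(p,X):
    c,si=np.cos(p[2]),np.sin(p[2]); X=np.asarray(X)
    return np.array([p[0]+c*X[0]-si*X[1],p[1]+si*X[0]+c*X[1],X[2]])
def res(p,ds=(T,S)):
    r=[]
    for z,D in((a,T),(s,S)):
        if D in ds: r+= [proj(z,W(p,P[q]))-D[q] for q in D]
    return np.concatenate(r)
if __name__=="__main__":
    for ds in((T,S),(T,),(S,)):
        f=least_squares(res,[.5,0,0],args=(ds,)); print(f.x, np.round(f.fun.reshape(-1,2),1).tolist())
    p=least_squares(res,[.5,0,0]).x
    np.save("hob.npy",p)
    print("seat",W(p,seat0+n*4*m),"dep off T",dep(a,*T['off']),W(p,P['off']),"S",dep(s,*S['off']))
    for q in('ll','hl','hr'): 
        pass
E
python3 hobfit.py
```

```text
[ 0.56781219 -0.07632328  0.02683958] [[-0.6, 0.3], [0.7, 0.7], [0.0, 0.4], [0.6, -0.2], [0.4, 0.2], [-0.5, -0.2], [0.8, -0.2], [-2.0, -0.9], [1.5, 0.2], [-1.6, -0.8], [0.2, 0.2], [-0.4, -0.5], [1.1, -0.7]]
[ 0.56811852 -0.07584077  0.02606803] [[-0.8, 0.2], [0.5, 0.6], [-0.2, 0.2], [0.4, -0.3], [0.2, 0.0], [-0.6, -0.4], [0.6, -0.3]]
[ 0.56716173 -0.07712518  0.02840091] [[-1.8, -0.5], [1.8, 0.5], [-1.4, -0.4], [0.4, 0.5], [-0.3, -0.2], [1.3, -0.5]]
seat [ 0.47588267 -0.07879122  0.05815204] dep off T [ 0.51179586 -0.07695572  0.08128359] [ 0.51142896 -0.07783694  0.08085778] S [ 0.51048688 -0.07772279  0.08308285]
```

```bash
cat > ov.py <<'E'
from hobfit import *
p=np.load("hob.npy")
def ov(z,u,v,w,k,q,off=(0,0)):
    im=cv2.resize(z[0][v:v+w,u:u+w,::-1],None,fx=k,fy=k,interpolation=cv2.INTER_CUBIC)
    im=cv2.convertScaleAbs(im,alpha=1.6,beta=-60)
    if q is None: return im
    right=np.array([0,-1,0]); fx=np.cos(q)*up+np.sin(q)*right; fy=np.cross(n,fx)
    seat=seat0+n*4*m
    def pr(L):
        o=[]
        for b in L:
            x=proj(z,W(p,seat+(fx*b[0]+fy*b[1]+n*b[2])*m)); o.append([(x[0]+.5-u)*k-.5+off[0],(x[1]+.5-v)*k-.5+off[1]])
        return np.array(o)
    th=np.linspace(np.pi/3,2*np.pi-np.pi/3,40)
    for h,col,r in((0,(255,0,0),8),(24,(0,0,255),8)):
        pts=pr([(r*np.cos(t),r*np.sin(t),h) for t in th]); cv2.polylines(im,[np.round(pts*16).astype(int)],True,col,1,cv2.LINE_AA,4)
    for y in(-6.93,6.93):
        cv2.polylines(im,[np.round(pr([(4,y,0),(4,y,24)])*16).astype(int)],False,(0,255,0),1,cv2.LINE_AA,4)
    return im
E
python3 - <<'E'
from ov import *
rows=[]
for z,u,v in((a,313,248),(s,289,254)):
    rows.append(np.hstack([ov(z,u,v,25,10,q)[:250,:] for q in(None,.7,1.2)]))
cv2.imwrite("pics/ov.png",np.vstack(rows))
E
```

```text
(no output)
```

View pics/ov.png

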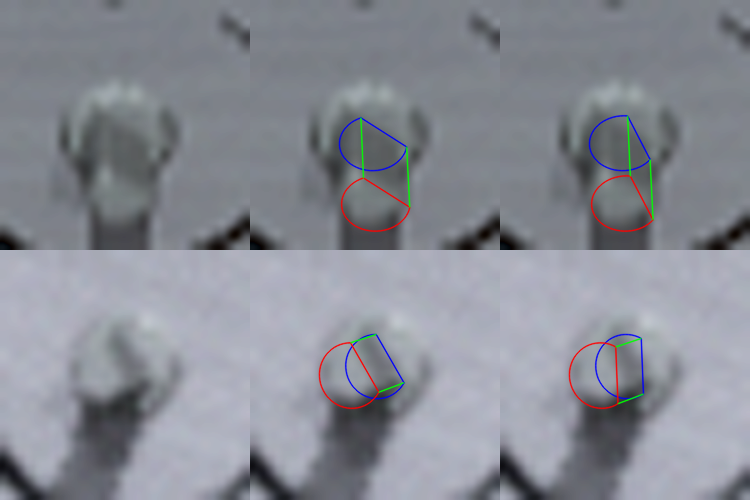

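```bash
python3 - <<'E'
from cell import eyes
import numpy as np
for n in("top","scene"):
    L=[eyes.get_image(n) for _ in range(5)]
    c=eyes.get_calibration(n)
    np.savez(n+"A.npz",p=np.mean([x[0].astype(float) for x in L],0),d=np.median([x[1] for x in L],0),K=c["intrinsics"],R=c["R"],t=c["t"])
E
python3 - <<'E'
from h import *
o=[]
for n,u,v in(("topA",313,248),("sceneA",289,254)):
    z=load(n); g=z[0][v:v+25,u:u+25,::-1]; g=np.clip((g-60)*1.9 if n=="topA" else (g-60)*1.5,0,255).astype(np.uint8)
    o.append(cv2.resize(g,None,fx=16,fy=16,interpolation=cv2.INTER_CUBIC))
    print(np.round(load(n)[0][v+6:v+24,u+5:u+19].mean(2)).astype(int))
cv2.imwrite("pics/spA.png",np.hstack(o))
E
```

```text
[[116 117 116 117 117 117 117 117 117 118 118 118 118 117]
 [118 118 118 118 118 118 118 118 119 119 119 120 119 120]
 [121 120 119 120 123 126 135 123 128 122 120 121 121 121]
 [120 121 120 126 134 142 139 133 139 128 123 120 120 120]
 [119 117 120 129 118 129 122 123 126 125 125 117 120 119]
 [119 108 121 121 102 106 112 116 115 118 119  99 114 121]
 [121  99 121 109  96 100 103 108 113 117 116  98 102 123]
 [121  86 119  96  92 102  95  99 102 111 116 105  96 123]
 [120  83 118  88  92 103  96  96  95 100 113 103 102 122]
 [120 100  98  86  91 100  95  97  95  97 116  83 115 121]
 [115 110  88  74  88 110  98  97  95  95  93 106 122 121]
 [111 113 104  74  96 127 107 101  95  94  90 123 122 121]
 [108 109 110  86 103 122 113 109 102  98 101 122 120 120]
 [108 109 108  96 107 113 114 113 111 108 103 120 119 119]
 [115 115 108 105  98 114 114 114 114 106 104 120 119 119]
 [119 119 115 115  85 106 111 106  99  84 115 120 119 120]
 [119 119 120 119  81  90  93  91  85  79 121 119 119 119]
 [118 119 119 118  81  83  83  83  83  86 121 120 120 120]]
[[151 149 148 148 145 143 143 147 145
[... 325 characters left out ...]
5 124 136 139 140 133 116 111 115 132 137 118 141]
 [142 139 129 132 136 136 129 111 100  93 121 123 126 146]
 [139 136 119 110 120 122 102  81  75 100 121 115 135 149]
 [135 136 131  91  83  84  71  70  79 118 111 124 144 150]
 [138 135 130  87  73  74  72  72  75  99 123 144 150 150]
 [145 138 123  85  75  82  83  84  91 123 146 152 151 151]
 [147 138 107  87  83  84  83  86 103 132 146 151 152 153]
 [148 143 111 100  87  84  83  88 122 143 147 150 150 151]
 [146 136 111 103  86  84  85  92 128 146 148 148 148 150]
 [144 115 105 101  93  89  91 111 142 148 148 148 149 149]
 [136 110 104 101 102 101 107 139 147 148 149 148 149 148]
 [112 104 103 103 102 103 109 141 147 148 148 148 148 148]]
```

View pics/spA.png

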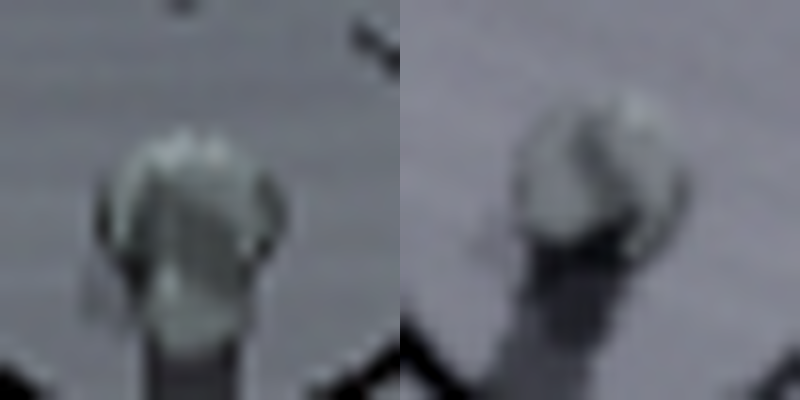

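Run:
```python
import ov; from ov import *
def st(z,g):
    return (np.clip((z[0]-60)*g,0,255).astype(np.uint8),)+z[1:]
A=st(load("topA"),1.4);S_=st(load("sceneA"),1.1)
rows=[]
for z,u,v,off in((A,313,248,(-2,2)),(S_,289,254,(9,-1))):
    rows.append(np.hstack([ov.ov(z,u,v,25,10,q,off) for q in(.6,.78,.95)]))
cv2.imwrite("pics/ov2.png",np.vstack(rows))
```

```text
Traceback (most recent call last):
AttributeError: 'function' object has no attribute 'ov'
```

Run:
```python
from ov import *
def st(z,g):
    return (np.clip((z[0]-60)*g,0,255).astype(np.uint8),)+z[1:]
A=st(load("topA"),2.4);S_=st(load("sceneA"),1.8)
rows=[]
for z,u,v,off in((A,313,248,(-2,2)),(S_,289,254,(9,-1))):
    rows.append(np.hstack([ov(z,u,v,25,10,q,off) for q in(.6,.78,.95)]))
cv2.imwrite("pics/ov2.png",np.vstack(rows))
```

```text
(no output)
```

View pics/ov2.png

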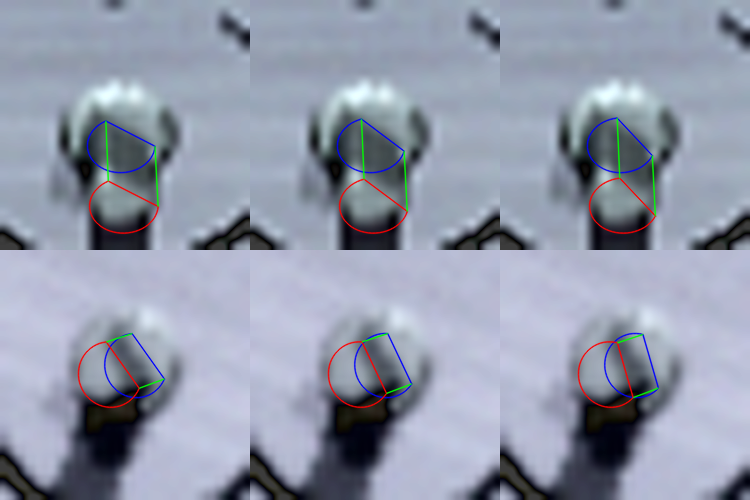

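Run:
```python
from h import *
a=load("topA");s=load("sceneA")
print(proj(a,[0.5,-.35,0]))
def f(z,o,x,y,h,k=8): return atz(z,(x+.5)/k-.5+o[0],(y+.5)/k-.5+o[1],h)
for nm,z,o,pts in(("T",a,(412,229),[(113,205),(210,195),(325,157),(329,213),(327,185)]),("S",s,(380,285),[(118,108),(220,147),(335,160)])):
    for q in pts: print(nm,q,np.round(f(z,o,*q,.046),4))
# skirt mask fit
def rim(z):
    out=[]
    for u0 in [0]: pass
    c=np.array([.47,-.33,.0])
    return
from scipy.optimize import least_squares
# top skirt outline extreme points: crop px
pt={'T':[(195,85),(195,325),(75,205),(110,122),(270,115),(108,290),(285,292)],'S':[(85,215),(205,322),(130,298),(300,285),(322,230)]}
def r(p,n):
    R=[]
    for m_,z,o in(('T',a,(412,229)),('S',s,(380,285))):
        if m_ not in n: continue
        for (x,y) in pt[m_]:
            # silhouette of cylinder r=36, h 0..14.5: min over h of signed image distance
            th=np.linspace(0,2*np.pi,180); H=[]
            for h in(0.001,.0145):
                H+= [proj(z,[p[0]+.036*np.cos(t),p[1]+.036*np.sin(t),h]) for t in th]
            hull=cv2.convexHull(np.float32(H))
            R.append(cv2.pointPolygonTest(hull,((x+.5)/8-.5+o[0],(y+.5)/8-.5+o[1]),True))
    return R
for n in("TS","T","S"):
    q=least_squares(r,[.47,-.33],args=(n,),diff_step=1e-3); print(n,q.x,np.round(q.fun,1))
```

```text
[434.65200875 252.10021208]
T (113, 205) [ 0.4928 -0.32    0.046 ]
T (210, 195) [ 0.4956 -0.3491  0.046 ]
T (325, 157) [ 0.5067 -0.3838  0.046 ]
T (329, 213) [ 0.4899 -0.3847  0.046 ]
T (327, 185) [ 0.4983 -0.3842  0.046 ]
S (118, 108) [ 0.4945 -0.319   0.046 ]
S (220, 147) [ 0.4952 -0.3511  0.046 ]
S (335, 160) [ 0.5057 -0.3838  0.046 ]
TS [ 0.4939655  -0.35245089] [-0.4 -0.  -0.2 -0.3  0.4 -0.3 -0.2  0.4  0.2 -0.1 -0.5 -0.1]
T [ 0.49385904 -0.35173368] [-0.4  0.   0.1 -0.1  0.2 -0.1 -0.4]
S [ 0.4941254  -0.35312287] [ 0.1  0.3 -0.2 -0.2  0.2]
```

```bash
cat > mv.py <<'E'
import numpy as np,sys
from scipy.spatial.transform import Rotation as Ro
def frame(z,x):
    z=np.array(z,float);z/=np.linalg.norm(z);x=np.array(x,float);x-=z*(x@z);x/=np.linalg.norm(x)
    return Ro.from_matrix(np.stack([x,np.cross(z,x),z],1))
def rel(o,pos,R):
    R0=Ro.from_rotvec(o["ee_rot"])
    d=R0.inv().apply(np.array(pos)-o["position"])/.5
    r=(R0.inv()*R).as_rotvec()/np.radians(60)
    return np.round(d,4),np.round(r,4)
def yaw(a): return [np.cos(a),np.sin(a),0]
def downyaw(deg): return frame([0,0,-1],yaw(np.radians(deg)))
yh=0.0268
s38,c38=np.sin(np.radians(38)),np.cos(np.radians(38))
Rz=Ro.from_euler('z',yh)
N=Rz.apply([-s38,0,c38]);UP=Rz.apply([c38,0,s38]);RT=Rz.apply([0,-1,0])
SEAT=np.array([.476,-.0795,.058])
def knobframe(q): # tool frame for pointer at q (clockwise from up); tool x = pointer turned 90deg clockwise
    p=np.cos(q)*UP+np.sin(q)*RT
    return frame(-N,-np.cross(N,p))
E
python3 - <<'E'
from mv import *
from cell import arm
o=arm.observe()
print(rel(o,[.36,.1,.22],downyaw(36)));print(rel(o,[.495,-.3522,.14],downyaw(4.7)))
print(Ro.from_rotvec(o["ee_rot"]).as_matrix().round(3))
E
```

```text
(array([-0.8008,  0.5973,  0.0295]), array([0.    , 0.    , 0.5429]))
(array([-1.5441,  1.179 ,  0.1895]), array([ 0.    , -0.    ,  1.0646]))
[[ 0.365  0.931  0.   ]
 [ 0.931 -0.365 -0.   ]
 [-0.     0.    -1.   ]]
```

Emit:
play_rows([
  [[-0.8, 0.6, 0.03], [0, 0, 0.54], 1],
  [[-0.8, 0.6, 0.03], [0, 0, 0.54], 1],
  [[-0.8, 0.6, 0.03], [0, 0, 0.54], 1],
  [[-0.8, 0.6, 0.03], [0, 0, 0.54], 1],
  [[-0.8, 0.6, 0.03], [0, 0, 0.54], 1],
  [[-0.8, 0.6, 0.03], [0, 0, 0.54], 1],
  [[-0.8, 0.6, 0.03], [0, 0, 0.54], 1],
  [[-0.8, 0.6, 0.03], [0, 0, 0.54], 1],
  [[-0.8, 0.6, 0.03], [0, 0, 0.54], 1],
  [[-0.8, 0.6, 0.03], [0, 0, 0.54], 1],
], newtons=40)

```text
clock: 1.6
position: [0.3616, 0.0983, 0.2201]
ee_rot: [-2.985, -0.976, -0.002]
force: [2.5, 1.2, -0.4]
width: 0.999
```

Run:
```python
from mv import *
from cell import arm
o=arm.observe();print(o["position"],o["joints"].round(2))
print(rel(o,[.495,-.3522,.14],downyaw(4.7)))
```

```text
[0.36159955 0.09827235 0.22007548] [-0.82  0.01  0.43  2.17 -0.01  0.95  0.24]
(array([-0.317 ,  0.8847,  0.1594]), array([-0.0007, -0.0013,  0.5249]))
```

Emit:
play_rows([
  [[-0.317, 0.885, 0.16], [0, 0, 0.525], 1],
  [[-0.317, 0.885, 0.16], [0, 0, 0.525], 1],
  [[-0.317, 0.885, 0.16], [0, 0, 0.525], 1],
  [[-0.317, 0.885, 0.16], [0, 0, 0.525], 1],
  [[-0.317, 0.885, 0.16], [0, 0, 0.525], 1],
  [[-0.317, 0.885, 0.16], [0, 0, 0.525], 1],
  [[-0.317, 0.885, 0.16], [0, 0, 0.525], 1],
  [[-0.317, 0.885, 0.16], [0, 0, 0.525], 1],
  [[-0.317, 0.885, 0.16], [0, 0, 0.525], 1],
  [[-0.317, 0.885, 0.16], [0, 0, 0.525], 1],
])

```text
clock: 2.6
position: [0.4946, -0.355, 0.1391]
ee_rot: [3.137, 0.124, -0.0]
force: [-1.2, -0.2, 1.0]
width: 1.001
```

Run:
```python
from mv import *
from cell import arm,eyes
import cv2
o=arm.observe();print(o["position"],o["joints"].round(2))
print(rel(o,[.495,-.3522,.024],downyaw(4.7)))
p,d=eyes.get_image("scene");cv2.imwrite("pics/a1.png",cv2.resize(p[230:380,320:480,::-1],None,fx=4,fy=4,interpolation=cv2.INTER_CUBIC))
```

```text
[ 0.49456021 -0.35499369  0.13909491] [ 0.1   0.56  0.65  1.76 -0.4   0.95  0.99]
(array([ 0.0014, -0.006 ,  0.2302]), array([ 0.0019,  0.0003, -0.0029]))
```

View pics/a1.png

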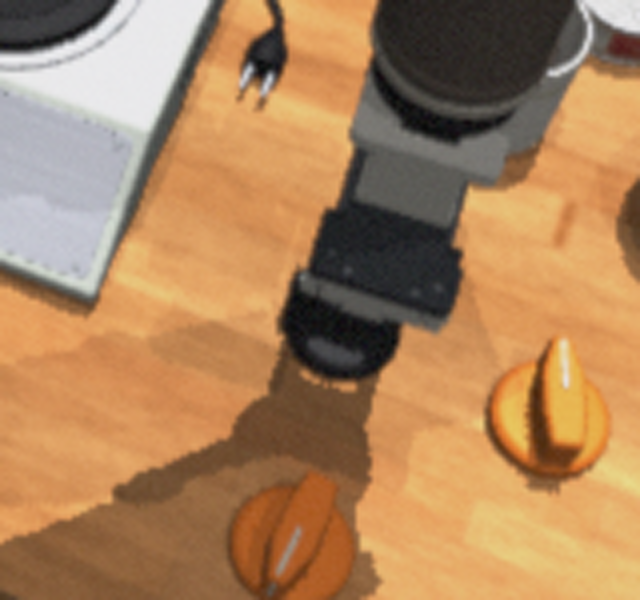

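Run:
```python
from h import *
a=load("topA")
print(dep(a,458,186),dep(a,458,184),atz(a,458,187,.1),atz(a,458,187,0.09))
```

```text
[ 0.65220231 -0.39479462  0.07405092] [ 0.65227951 -0.38843196  0.10307697] [ 0.64575324 -0.38896353  0.1       ] [ 0.64732016 -0.39119052  0.09      ]
```

Mug's near rim is at x≈0.645, so it clears the hand. Descend.

Emit:
play_rows([
  [[0.0015, -0.006, 0.06], [0.002, 0, -0.003], 1],
  [[0.0015, -0.006, 0.12], [0.002, 0, -0.003], 1],
  [[0.0015, -0.006, 0.17], [0.002, 0, -0.003], 1],
  [[0.0015, -0.006, 0.21], [0.002, 0, -0.003], 1],
  [[0.0015, -0.006, 0.23], [0.002, 0, -0.003], 1],
  [[0.0015, -0.006, 0.23], [0.002, 0, -0.003], 1],
  [[0.0015, -0.006, 0.23], [0.002, 0, -0.003], 1],
])

```text
clock: 3.35
position: [0.4955, -0.3478, 0.0255]
ee_rot: [-3.137, -0.133, -0.001]
force: [0.2, 0.7, 1.1]
width: 1.0
```

Run:
```python
from mv import *
from cell import arm,eyes
import cv2
o=arm.observe();print(o["position"],o["force"])
print(rel(o,[.495,-.3522,.024],downyaw(4.7)))
q,d=eyes.get_image("top")
p,d=eyes.get_image("scene");cv2.imwrite("pics/a2.png",np.hstack([cv2.resize(i,None,fx=4,fy=4,interpolation=cv2.INTER_CUBIC) for i in(p[250:350,350:450,::-1],q[205:305,385:485,::-1])]))
```

```text
[ 0.49553098 -0.34783357  0.02547329] [0.1987176  0.67674321 1.14605546]
(array([-0.0018,  0.0086,  0.0029]), array([-0.0015, -0.0007,  0.0027]))
```

View pics/a2.png

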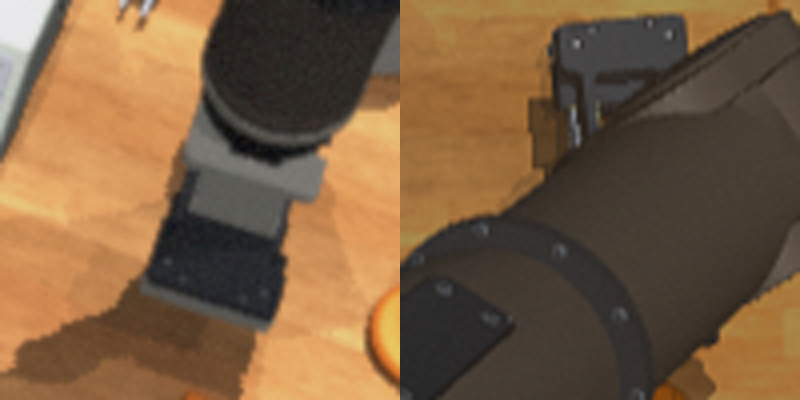

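Emit:
play_rows([
  [[-0.001, 0.0085, 0.002], [0, 0, 0.003], 1],
  [[-0.001, 0.0085, 0.002], [0, 0, 0.003], 1],
  [[-0.001, 0.0085, 0.002], [0, 0, 0.003], -1],
  [[-0.001, 0.0085, 0.002], [0, 0, 0.003], -1],
  [[-0.001, 0.0085, 0.002], [0, 0, 0.003], -1],
  [[-0.001, 0.0085, 0.002], [0, 0, 0.003], -1],
  [[-0.001, 0.0085, 0.002], [0, 0, 0.003], -1],
  [[-0.001, 0.0085, 0.002], [0, 0, 0.003], -1],
  [[-0.001, 0.0085, 0.002], [0, 0, 0.003], -1],
  [[-0.001, 0.0085, 0.002], [0, 0, 0.003], -1],
], newtons=30)

```text
clock: 4.45
position: [0.495, -0.3518, 0.0237]
ee_rot: [-3.137, -0.128, 0.0]
force: [-0.1, -0.0, -0.3]
width: 0.351
```

Emit:
play_rows([
  [[0, 0, 0], [0, 0, 0], -1],
  [[0, 0, 0], [0, 0, 0], -1],
  [[0, 0, 0], [0, 0, 0], -1],
  [[0, 0, 0], [0, 0, 0], -1],
], newtons=40)

```text
clock: 4.85
position: [0.495, -0.3518, 0.0237]
ee_rot: [-3.137, -0.128, 0.0]
force: [-0.7, -0.0, 0.4]
width: 0.277
```

Run:
```python
from mv import *
from cell import arm,eyes
o=arm.observe();print(o["position"],o["force"],o["width"],o["joints"])
R=Ro.from_rotvec(o["ee_rot"]).as_matrix(); print(np.degrees(np.arctan2(R[1,0],R[0,0])))
print(rel(o,[.495,-.3522,.16],downyaw(4.7)))
```

```text
[ 0.49500327 -0.35184178  0.02371522] [-0.72120728 -0.02717271  0.37021722] 0.2771240453655495 [ 0.17218929  0.70336164  0.54012458  1.84527198 -0.51939517  0.73860627
  1.08317059]
4.6772122074067335
(array([-1.000e-04,  1.000e-04, -2.726e-01]), array([-0.002 , -0.    , -0.0004]))
```

Emit:
play_rows([
  [[0, 0, -0.06], [0, 0, 0], -1],
  [[0, 0, -0.14], [0, 0, 0], -1],
  [[0, 0, -0.22], [0, 0, 0], -1],
  [[0, 0, -0.28], [0, 0, 0], -1],
  [[0, 0, -0.34], [0, 0, 0], -1],
  [[0, 0, -0.36], [0, 0, 0], -1],
  [[0, 0, -0.36], [0, 0, 0], -1],
])

```text
clock: 5.55
position: [0.4956, -0.3526, 0.2048]
ee_rot: [-3.138, -0.128, -0.003]
force: [0.8, 1.0, -1.8]
width: 0.282
```

Run:
```python
from mv import *
from cell import arm,eyes
o=arm.observe();print(o["position"],o["force"],o["width"])
print(rel(o,[.45,-.25,.22],downyaw(-50)))
```

```text
[ 0.49558037 -0.35258664  0.20475306] [ 0.76496001  0.95698332 -1.83656462] 0.2820132398926725
(array([-0.074 , -0.212 , -0.0304]), array([-0.0019, -0.0015,  0.9114]))
```

Emit:
play_rows([
  [[-0.01, -0.03, -0.03], [0, 0, 0.1], -1],
  [[-0.02, -0.06, -0.03], [0, 0, 0.2], -1],
  [[-0.03, -0.1, -0.03], [0, 0, 0.33], -1],
  [[-0.045, -0.13, -0.03], [0, 0, 0.46], -1],
  [[-0.06, -0.16, -0.03], [0, 0, 0.6], -1],
  [[-0.07, -0.19, -0.03], [0, 0, 0.73], -1],
  [[-0.075, -0.21, -0.03], [0, 0, 0.85], -1],
  [[-0.075, -0.21, -0.03], [0, 0, 0.91], -1],
  [[-0.075, -0.21, -0.03], [0, 0, 0.91], -1],
])

```text
clock: 6.45
position: [0.4485, -0.2496, 0.2174]
ee_rot: [-2.847, 1.325, 0.005]
force: [-0.8, -0.5, -1.0]
width: 0.282
```

Run:
```python
from mv import *
from cell import arm,eyes
o=arm.observe();print(o["position"],o["joints"].round(2),o["width"])
print(SEAT+N*.12, rel(o,SEAT+N*.125+np.array([0,-.03,.02]),knobframe(0.0)))
```

```text
[ 0.44851495 -0.24961659  0.21737675] [-0.34  0.39  1.01  1.92 -0.38  1.05 -0.04] 0.28235721550129517
[ 0.40214715 -0.08147973  0.15256129] (array([-0.2746, -0.1021,  0.0827]), array([0.6105, 0.216 , 0.6172]))
```

Emit:
play_rows([
  [[-0.03, -0.01, 0.01], [0.07, 0.025, 0.07], -1],
  [[-0.06, -0.02, 0.02], [0.14, 0.05, 0.14], -1],
  [[-0.1, -0.035, 0.03], [0.22, 0.08, 0.22], -1],
  [[-0.14, -0.05, 0.04], [0.31, 0.11, 0.31], -1],
  [[-0.18, -0.07, 0.055], [0.4, 0.14, 0.4], -1],
  [[-0.22, -0.08, 0.065], [0.48, 0.17, 0.49], -1],
  [[-0.25, -0.09, 0.075], [0.56, 0.2, 0.57], -1],
  [[-0.275, -0.1, 0.083], [0.61, 0.216, 0.617], -1],
  [[-0.275, -0.1, 0.083], [0.61, 0.216, 0.617], -1],
])

```text
clock: 7.35
position: [0.4197, -0.1154, 0.2022]
ee_rot: [-1.893, 1.817, -0.606]
force: [0.4, 0.6, 0.1]
width: 0.278
```

Run:
```python
from mv import *
from cell import arm,eyes
o=arm.observe();print(o["position"],o["joints"].round(2),o["width"])
print(rel(o,SEAT+N*.085,knobframe(0.75)))
```

```text
[ 0.41974287 -0.11538949  0.20219808] [-0.4  -0.15  0.66  2.57 -0.82  0.12 -0.46] 0.2778280454599144
(array([-0.0699,  0.0828,  0.1301]), array([ 0.0257, -0.0096,  0.7298]))
```

```bash
cat > kin.py <<'E'
import numpy as np, itertools
from scipy.spatial.transform import Rotation as Ro
from scipy.optimize import least_squares
def Rz(a): return Ro.from_euler('z',a)
def Ry(a): return Ro.from_euler('y',a)
def fk(q,P,sg):
    # P: bx,by,h,a,b,c,e1,e2(offsets x at elbow), o1,o7
    bx,by,h,a,b,c,e1,e2,e3,o1,o7=P
    R=Rz(sg[0]*q[0]+o1); p=np.array([bx,by,h])
    R=R*Ry(q[1])*Rz(sg[1]*q[2]); p=p+R.apply([e1,0,a])
    R=R*Ry(q[3]); p=p+R.apply([e2,0,0]); R=R*Rz(sg[2]*q[4]); p=p+R.apply([0,0,b])
    R=R*Ry(q[5]); p=p+R.apply([e3,0,0]); R=R*Rz(sg[3]*q[6]+o7); p=p+R.apply([0,0,c])
    return p,R
D=[([-1.29957455,.4351994,.02498907,1.57407721,-.0115682,1.13400556,-.07508985],(.22812609,.58135295,.23396751),(2.59476751,1.76930445,-.00183668)),
([-.82,.01,.43,2.17,-.01,.95,.24],(.3616,.0983,.2201),(-2.985,-.976,-.002)),
([.1,.56,.65,1.76,-.4,.95,.99],(.4946,-.355,.1391),(3.137,.124,0)),
([.17218929,.70336164,.54012458,1.84527198,-.51939517,.73860627,1.08317059],(.495,-.35184,.023715),(-3.137,-.128,0)),
([-.34,.39,1.01,1.92,-.38,1.05,-.04],(.4485,-.2496,.2174),(-2.847,1.325,.005)),
([-.4,-.15,.66,2.57,-.82,.12,-.46],(.4197,-.1154,.2022),(-1.893,1.817,-.606))]
def res(P,sg):
    r=[]
    for q,p,v in D:
        pp,R=fk(q,P,sg); r+=list((pp-p)*3); r+=list((R.inv()*Ro.from_rotvec(v)).as_rotvec())
    r+=list(np.array(P[6:9])*.05)
    return np.array(r)
if __name__=="__main__":
    best=[]
    for sg in itertools.product((1,-1),repeat=4):
        for o1 in(0,2.5):
            for o7 in (0,np.pi):
                f=least_squares(res,[0,0,.3,.35,.35,.25,0,0,0,o1,o7],args=(sg,)); best.append((f.cost,sg,f.x.round(4).tolist()))
    best.sort(key=lambda b:b[0])
    for b in best[:4]: print(b)
    f=best[0]; print(res(f[2],f[1])[:36].reshape(-1,6).round(3))
    np.savez("kin.npz",P=f[2],sg=f[1])
E
python3 kin.py
```

```text
(np.float64(0.002299519530236545), (-1, -1, -1, -1), [0.0159, -0.0151, 0.3073, 0.5465, 0.4395, 0.3707, -0.0108, 0.015, -0.0151, -0.0544, 3.087])
(np.float64(0.0022995195302365633), (-1, -1, -1, -1), [0.0159, -0.0151, 0.3073, 0.5465, 0.4395, 0.3707, -0.0108, 0.015, -0.0151, -0.0544, 3.087])
(np.float64(0.002299519530241383), (-1, -1, -1, -1), [0.0159, -0.0151, 0.3073, 0.5465, 0.4395, 0.3707, -0.0108, 0.015, -0.0151, -0.0544, 3.087])
(np.float64(1.0473813305643365), (-1, -1, -1, -1), [0.243, -0.0157, -0.8843, -0.4858, -0.6832, -0.7802, 0.4484, -0.6193, 0.4118, 3.4938, 0.3622])
[[-0.004 -0.019  0.008 -0.     0.     0.   ]
 [-0.003  0.029 -0.001  0.    -0.012 -0.008]
 [ 0.019 -0.017  0.004  0.007 -0.002  0.   ]
 [ 0.005 -0.     0.004 -0.    -0.     0.   ]
 [-0.014 -0.004 -0.024  0.002  0.007 -0.003]
 [-0.003  0.013  0.008  0.003 -0.035  0.009]]
```

```bash
cat > ik.py <<'E'
from kin import *; from mv import *
from mv import Ro
z=np.load("kin.npz");P=z["P"];sg=z["sg"]
lo=np.array([-2.62,-.44,-1.27,.08,-1.32,.12,-2.74]);hi=np.array([2.62,2.09,1.32,2.57,4.46,2,2.74])
def ik(pos,R,q0,w=.01):
    def f(q):
        p,Rq=fk(q,P,sg); return np.r_[(p-pos)*10,(Rq.inv()*R).as_rotvec()*3,w*(q-q0)]
    r=least_squares(f,np.clip(q0,lo+.01,hi-.01),bounds=(lo,hi)); p,Rq=fk(r.x,P,sg)
    return r.x,np.linalg.norm(p-pos),np.linalg.norm((Rq.inv()*R).as_rotvec())
def tilt(R,phi): # tool leaning: back dir = N cos + pointer sin ; pointer = tool x turned: pointer=  back x toolx..
    return R*Ro.from_rotvec([-phi,0,0])
E
python3 - <<'E'
from ik import *
R=knobframe(.75); print("pointer", (np.cos(.75)*UP+np.sin(.75)*RT).round(2), "tool y",R.as_matrix()[:,1].round(2), "back", -tilt(R,.4).as_matrix()[:,2].round(3), "exp",(N*np.cos(.4)+np.sin(.4)*(np.cos(.75)*UP+np.sin(.75)*RT)).round(3))
q0=np.array([-.4,-.15,.66,2.5,-.82,.3,-.46])
for phi in(0,.2,.35,.5,.65):
    q=q0
    for qq,d in((.75,.085),(.75,.05),(.75,.025),(.35,.025),(0,.025),(-.15,.025),(-.15,.08)):
        # knob axis grasp: TCP lies on axis at depth d (approx)
        q,e,er=ik(SEAT+N*d,tilt(knobframe(qq),phi),q); print(phi,qq,d,q.round(2),"m",np.minimum(q-lo,hi-q).min().round(2),"e",round(e,4),round(er,3))
E
```

```text
pointer [ 0.59 -0.67  0.45] tool y [-0.59  0.67 -0.45] back [-0.335 -0.275  0.901] exp [-0.335 -0.275  0.901]
0 0.75 0.085 [ 1.33  0.11 -1.11  2.56 -1.32  0.12 -0.74] m 0.0 e 0.0265 0.123
0 0.75 0.05 [ 0.76  0.18 -0.55  2.5  -1.32  0.12 -0.75] m 0.0 e 0.0333 0.168
0 0.75 0.025 [ 0.59  0.24 -0.39  2.45 -1.32  0.12 -0.75] m 0.0 e 0.0368 0.198
0 0.35 0.025 [ 0.59  0.24 -0.39  2.45 -1.32  0.12 -0.35] m 0.0 e 0.0368 0.198
0 0 0.025 [ 0.59  0.24 -0.39  2.45 -1.32  0.12  0.  ] m 0.0 e 0.0368 0.198
0 -0.15 0.025 [ 0.59  0.24 -0.39  2.45 -1.32  0.12  0.15] m 0.0 e 0.0368 0.198
0 -0.15 0.08 [ 1.21  0.11 -0.99  2.55 -1.32  0.12  0.16] m 0.0 e 0.0276 0.129
0.2 0.75 0.085 [ 1.16  0.23 -0.89  2.53 -1.32  0.15 -0.64] m 0.0 e 0.0001 0.001
0.2 0.75 0.05 [ 0.96  0.31 -0.72  2.48 -1.32  0.12 -0.64] m 0.0 e 0.0071 0.037
0.2 0.75 0.025 [ 0.84  0.36 -0.6   2.44 -1.32  0.12 -0.64] m 0.0 e 0.0112 0.061
0.2 0.35 0.025 [ 0.49  0.3  -0.3   2.44 -1.32  0.12 -0.35] m 0.0 e 0.0097 0.053
0.2 0 0.025 [ 0.11  0.28  0.04  2.44 -1.32  0.12 -0.1 ] m 0.0 e 0.0109 0.06
0.2 -0.15 0.025 [-0.06  0.28  0.2   2.44 -1.32  0.12
[... 1006 characters left out ...]
.29 e 0.0 0.0
0.5 -0.15 0.025 [-0.57  0.42  0.75  2.29 -0.61  0.42 -0.77] m 0.28 e 0.0 0.0
0.5 -0.15 0.08 [-0.75  0.28  0.93  2.32 -0.41  0.5  -0.93] m 0.25 e 0.0 0.0
0.65 0.75 0.085 [-0.08  0.4   0.69  2.19 -0.83  1.01 -0.97] m 0.38 e 0.0 0.0
0.65 0.75 0.05 [-0.06  0.48  0.65  2.17 -0.9   0.98 -0.92] m 0.4 e 0.0 0.0
0.65 0.75 0.025 [-0.05  0.53  0.63  2.15 -0.95  0.97 -0.89] m 0.37 e 0.0 0.0
0.65 0.35 0.025 [-0.27  0.49  0.67  2.13 -0.73  0.81 -0.92] m 0.44 e 0.0 0.0
0.65 0 0.025 [-0.49  0.48  0.73  2.15 -0.52  0.68 -0.95] m 0.42 e 0.0 0.0
0.65 -0.15 0.025 [-0.59  0.48  0.77  2.17 -0.43  0.62 -0.97] m 0.4 e 0.0 0.0
0.65 -0.15 0.08 [-0.7   0.35  0.88  2.21 -0.3   0.68 -1.06] m 0.36 e 0.0 0.0
```

Run:
```python
from ik import *
from cell import arm
o=arm.observe()
q=o["joints"]
for nm,pos,R in(("via",[.46,-.24,.22],downyaw(-110)),("pre",[.48,-.31,.1],downyaw(-130)),("place",[.48,-.31,.026],downyaw(-130)),("tilt",[.48,-.31,.028],tilt(downyaw(-130),.5)),("tilth",[.48,-.31,.2],tilt(downyaw(-130),.5))):
    q,e,er=ik(np.array(pos),R,q); print(nm,q.round(2),np.minimum(q-lo,hi-q).min().round(2),round(e,4),round(er,3))
print(rel(o,[.46,-.24,.22],downyaw(-110)))
```

```text
via [-0.35  0.37  0.97  1.9  -0.35  1.06 -1.15] 0.35 0.0 0.0
pre [-0.12  0.64  0.88  1.89 -0.62  0.91 -1.2 ] 0.44 0.0 0.0
place [-0.05  0.74  0.78  1.93 -0.74  0.78 -1.11] 0.54 0.0 0.0
tilt [ 0.12  0.99  0.74  1.47 -0.55  1.44 -1.28] 0.56 0.0 0.0
tilth [ 0.09  0.8   0.82  1.37 -0.44  1.7  -1.33] 0.3 0.0 0.0
(array([ 0.2524, -0.0769,  0.0151]), array([-0.6003,  0.11  ,  0.36  ]))
```

Emit:
play_rows([
  [[0.04, -0.01, 0], [-0.1, 0.02, 0.06], -1],
  [[0.08, -0.02, 0], [-0.2, 0.03, 0.12], -1],
  [[0.12, -0.03, 0.01], [-0.3, 0.05, 0.18], -1],
  [[0.16, -0.045, 0.01], [-0.4, 0.07, 0.24], -1],
  [[0.2, -0.06, 0.015], [-0.5, 0.09, 0.3], -1],
  [[0.24, -0.07, 0.015], [-0.6, 0.11, 0.36], -1],
  [[0.25, -0.077, 0.015], [-0.6, 0.11, 0.36], -1],
  [[0.25, -0.077, 0.015], [-0.6, 0.11, 0.36], -1],
])

```text
clock: 8.15
position: [0.4605, -0.2424, 0.2185]
ee_rot: [1.794, -2.576, -0.004]
force: [-0.8, 0.1, -2.0]
width: 0.278
```

Run:
```python
from ik import *
from cell import arm,eyes
import cv2
o=arm.observe();print(o["joints"].round(2),o["width"])
print(rel(o,[.48,-.31,.08],downyaw(-130)))
q,d=eyes.get_image("top")
p,d=eyes.get_image("scene");cv2.imwrite("pics/a3.png",np.hstack([cv2.resize(i,None,fx=4,fy=4,interpolation=cv2.INTER_CUBIC) for i in(p[210:310,310:410,::-1],q[205:305,385:485,::-1])]))
```

```text
[ 0.06  0.29  0.4   1.87 -0.13  1.01 -1.4 ] 0.2780270199792911
(array([ 0.1133, -0.0843,  0.2767]), array([ 0.0031, -0.0007,  0.3285]))
```

View pics/a3.png

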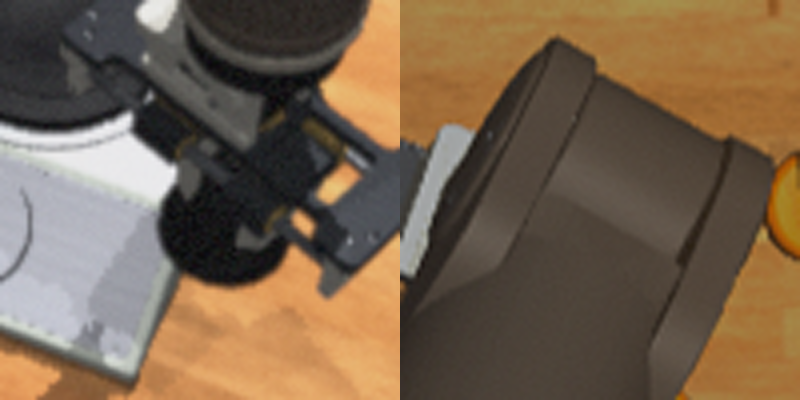

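Emit:
play_rows([
  [[0.04, -0.03, 0.07], [0, 0, 0.1], -1],
  [[0.08, -0.06, 0.14], [0, 0, 0.2], -1],
  [[0.113, -0.084, 0.2], [0, 0, 0.3], -1],
  [[0.113, -0.084, 0.25], [0, 0, 0.3285], -1],
  [[0.113, -0.084, 0.28], [0, 0, 0.3285], -1],
  [[0.113, -0.084, 0.28], [0, 0, 0.3285], -1],
  [[0.113, -0.084, 0.28], [0, 0, 0.3285], -1],
])

```text
clock: 8.95
position: [0.4781, -0.3083, 0.0802]
ee_rot: [-1.326, 2.847, 0.003]
force: [0.3, -0.7, -1.0]
width: 0.282
```

Run:
```python
from ik import *
from cell import arm
o=arm.observe();print(o["joints"].round(2),o["position"])
print(rel(o,[.48,-.31,.0245],downyaw(-130)))
```

```text
[ 0.18  0.54  0.42  1.9  -0.32  0.76 -1.49] [ 0.4781224  -0.30825994  0.08015793]
(array([ 0.0004, -0.0053,  0.1113]), array([ 0.0017,  0.0014, -0.0007]))
```

Emit:
play_rows([
  [[0, -0.003, 0.04], [0, 0, 0], -1],
  [[0, -0.003, 0.08], [0, 0, 0], -1],
  [[0, -0.003, 0.105], [0, 0, 0], -1],
  [[0, -0.003, 0.111], [0, 0, 0], -1],
  [[0, -0.003, 0.111], [0, 0, 0], -1],
  [[0, -0.003, 0.111], [0, 0, 0], 0.2],
  [[0, -0.003, 0.111], [0, 0, 0], 0.2],
  [[0, -0.003, 0.111], [0, 0, 0], 0.2],
  [[0, -0.003, 0.111], [0, 0, 0], 0.2],
])

```text
clock: 9.85
position: [0.4801, -0.3097, 0.0246]
ee_rot: [-1.326, 2.848, 0.002]
force: [0.2, -0.7, 0.1]
width: 0.57
```

Run:
```python
from ik import *
from cell import arm
o=arm.observe();print(o["joints"].round(2),o["position"],o["force"],o["width"])
R=Ro.from_rotvec(o["ee_rot"]).as_matrix(); print(np.degrees(np.arctan2(R[1,0],R[0,0])))
```

```text
[ 0.22  0.63  0.38  1.93 -0.37  0.65 -1.45] [ 0.48013726 -0.30969626  0.02457775] [ 0.15817226 -0.74590476  0.07796474] 0.5697362776261511
-130.0754801049179
```

Run:
```python
from ik import *
from cell import arm
o=arm.observe()
print(rel(o,[.48,-.31,.12],tilt(downyaw(-130.1),.5)))
```

```text
(array([ 0.0004,  0.    , -0.1908]), array([-0.4764,  0.0009,  0.0007]))
```

Emit:
play_rows([
  [[0, 0, -0.05], [0, 0, 0], 0.2],
  [[0, 0, -0.1], [0, 0, 0], 0.4],
  [[0, 0, -0.15], [-0.1, 0, 0], 0.4],
  [[0, 0, -0.19], [-0.2, 0, 0], 0.4],
  [[0, 0, -0.19], [-0.3, 0, 0], 0.4],
  [[0, 0, -0.19], [-0.4, 0, 0], 0.4],
  [[0, 0, -0.19], [-0.4764, 0, 0], 0.4],
  [[0, 0, -0.19], [-0.4764, 0, 0], 0.4],
])

```text
clock: 10.65
position: [0.4801, -0.3103, 0.1173]
ee_rot: [1.204, -2.587, -0.666]
force: [-0.5, 0.3, -0.6]
width: 0.698
```

Run:
```python
from h import *
from cell import arm,eyes
p,d=eyes.get_image("scene");c=eyes.get_calibration("scene");np.savez("s1.npz",p=p,d=d,K=c["intrinsics"],R=c["R"],t=c["t"])
z=load("s1");u,v=proj(z,[.48,-.31,.02]);print(u,v)
u=int(u)-25;v=int(v)-25;print(u,v)
im=p[v:v+50,u:u+50,::-1]
q,d=eyes.get_image("top");c=eyes.get_calibration("top");np.savez("t1.npz",p=q,d=d,K=c["intrinsics"],R=c["R"],t=c["t"])
z=load("t1");u,v=proj(z,[.48,-.31,.02]);u=int(u)-25;v=int(v)-25;print(u,v)
cv2.imwrite("pics/a4.png",np.hstack([cv2.resize(i,None,fx=8,fy=8,interpolation=cv2.INTER_CUBIC) for i in(im,q[v:v+50,u:u+50,::-1])]))
```

```text
387.2785692257335 306.24805553923346
362 281
394 235
```

View pics/a4.png

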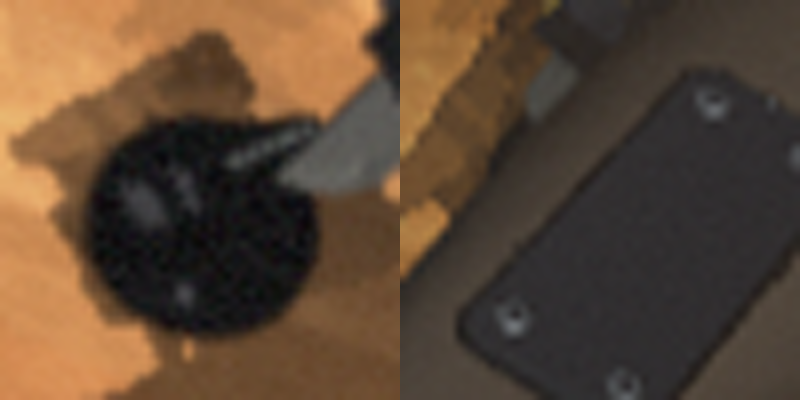

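Run:
```python
from h import *
from scipy.optimize import least_squares
z=load("s1");o=(362,281)
pt=[(90,215),(205,337),(318,235),(122,300),(290,300),(105,165)]
def r(p):
    th=np.linspace(0,2*np.pi,180); H=[proj(z,[p[0]+.036*np.cos(t),p[1]+.036*np.sin(t),h]) for h in(0.001,.0145) for t in th]
    hull=cv2.convexHull(np.float32(H))
    return [cv2.pointPolygonTest(hull,((x+.5)/8-.5+o[0],(y+.5)/8-.5+o[1]),True) for x,y in pt]
q=least_squares(r,[.48,-.31],diff_step=1e-3);print(q.x,np.round(q.fun,1))
d=q.x-[.48013726,-.30969626]; a=np.radians(-40.1); print("along pointer",d@[np.cos(a),np.sin(a)],"along left",d@[-np.sin(a),np.cos(a)])
```

```text
[ 0.48188724 -0.31087579] [ 0.5 -0.2  0.8 -0.   0.5  0.8]
along pointer 0.0020983641331400443 along left 0.00022495615274825372
```

Run:
```python
from ik import *
from cell import arm
o=arm.observe();print(o["joints"].round(2))
T=tilt(downyaw(-130.1),.5)
print(rel(o,[.4782,-.3081,.065],T));print(rel(o,[.4782,-.3081,.0275],T))
```

```text
[ 0.3   0.79  0.42  1.42 -0.31  1.5  -1.49]
(array([-0.0007, -0.0469,  0.0964]), array([-0.0005,  0.0002,  0.0003]))
(array([-0.0007, -0.0828,  0.1622]), array([-0.0005,  0.0002,  0.0003]))
```

Emit:
play_rows([
  [[-0.001, -0.025, 0.05], [0, 0, 0], 0.4],
  [[-0.001, -0.047, 0.096], [0, 0, 0], 0.4],
  [[-0.001, -0.06, 0.12], [0, 0, 0], 0.4],
  [[-0.001, -0.072, 0.142], [0, 0, 0], 0.4],
  [[-0.001, -0.083, 0.161], [0, 0, 0], 0.4],
  [[-0.001, -0.083, 0.161], [0, 0, 0], 0.4],
  [[-0.001, -0.083, 0.161], [0, 0, 0], 0.4],
])

```text
clock: 11.45
position: [0.4788, -0.3081, 0.0291]
ee_rot: [1.206, -2.59, -0.662]
force: [0.7, -0.5, 0.4]
width: 0.698
```

Run:
```python
from ik import *
from cell import arm
o=arm.observe();print(o["joints"].round(2),o["position"],o["force"])
T=tilt(downyaw(-130.1),.5)
print(rel(o,[.4782,-.3081,.0275],T))
```

```text
[ 0.31  0.89  0.39  1.47 -0.34  1.36 -1.47] [ 0.47881003 -0.30813106  0.02906547] [ 0.72299347 -0.5360455   0.41755338]
(array([ 0.0007, -0.0006,  0.0032]), array([0.    , 0.0005, 0.0007]))
```

Emit:
play_rows([
  [[0, -0.001, 0.0025], [0, 0, 0], 0.4],
  [[0, -0.001, 0.0025], [0, 0, 0], -1],
  [[0, -0.001, 0.0025], [0, 0, 0], -1],
  [[0, -0.001, 0.0025], [0, 0, 0], -1],
  [[0, -0.001, 0.0025], [0, 0, 0], -1],
  [[0, -0.001, 0.0025], [0, 0, 0], -1],
  [[0, -0.001, 0.0025], [0, 0, 0], -1],
  [[0, -0.001, 0.0025], [0, 0, 0], -1],
  [[0, -0.001, 0.0025], [0, 0, 0], -1],
  [[0, -0.001, 0.0025], [0, 0, 0], -1],
], newtons=50)

```text
clock: 12.45
position: [0.4785, -0.3078, 0.0273]
ee_rot: [1.206, -2.59, -0.663]
force: [0.2, 0.4, 1.0]
width: 0.278
```

Run:
```python
from ik import *
from cell import arm
o=arm.observe();print(o["joints"].round(2),o["position"],o["force"],o["width"])
R=Ro.from_rotvec(o["ee_rot"]).as_matrix(); b=-R[:,2]; print(np.degrees(np.arctan2(R[1,0],R[0,0])), "tilt",np.arccos(b[2]), "xz",R[2,0])
```

```text
[ 0.31  0.9   0.39  1.47 -0.34  1.35 -1.47] [ 0.47853156 -0.30781166  0.02733962] [0.17321141 0.4004174  1.01743993] 0.2784742414215115
-130.07497181280488 tilt 0.5005629995173749 xz -0.0008476558684432367
```

```bash
cat > kt.py <<'E'
from ik import *
from cell import arm
import os
SEAT=np.array([.476,-.0786,.058])
def knobR(z,p):
    z=np.array(z);z=z/np.linalg.norm(z);x=np.array(p)-z*(z@p);x/=np.linalg.norm(x);return Ro.from_matrix(np.stack([x,np.cross(z,x),z],1))
def save():
    o=arm.observe();R=Ro.from_rotvec(o["ee_rot"])
    x=R.as_matrix()[:,0]; ptr=np.cross([0,0,1],x)  # tool x = pointer -90deg -> pointer = x rotated +90
    Rk=knobR([0,0,1],ptr); pk=np.array([.4805,-.31,0]); d=o["position"]-pk; y=Rk.as_matrix()[:,1]; pk=pk+y*(d@y)
    np.savez("kt.npz",R=(Rk.inv()*R).as_matrix(),p=Rk.inv().apply(o["position"]-pk)); 
def target(d,q,off=(0,0),seat=None):
    k=np.load("kt.npz"); Rk=knobR(N,np.cos(q)*UP+np.sin(q)*RT)
    pk=(SEAT if seat is None else seat)+N*d+UP*off[0]+RT*off[1]
    return pk+Rk.apply(k["p"]), Rk*Ro.from_matrix(k["R"])
def knobnow(o=None):
    o=o or arm.observe();k=np.load("kt.npz");R=Ro.from_rotvec(o["ee_rot"]);Rk=R*Ro.from_matrix(k["R"]).inv()
    pk=o["position"]-Rk.apply(k["p"]); p=Rk.as_matrix()[:,0]; e=pk-SEAT
    return dict(d=e@N,up=e@UP,rt=e@RT,q=np.arctan2(p@RT,p@UP),tiltN=np.arccos(min(1,Rk.as_matrix()[:,2]@N)))
E
python3 - <<'E'
from kt import *
save();k=np.load("kt.npz");print(k["p"])
o=arm.observe();q=o["joints"]
print(rel(o,[.45,-.25,.22],Ro.from_rotvec(o["ee_rot"])))
for d,a in((.08,.75),(.03,.75),(0,.75),(0,0.3),(0,-.1)):
    p,R=target(d,a); q,e,er=ik(p,R,q); print(d,a,p.round(3),q.round(2),np.minimum(q-lo,hi-q).min().round(2),round(e,4))
E
```

```text
[-2.91508604e-03  1.39609765e-17  2.73396157e-02]
(array([-0.0521,  0.2885, -0.2813]), array([0., 0., 0.]))
0.08 0.75 [ 0.408 -0.078  0.141] [ 0.24  0.2   0.28  2.32 -0.76  0.74 -1.07] 0.25 0.0
0.03 0.75 [ 0.439 -0.078  0.102] [ 0.25  0.32  0.23  2.3  -0.89  0.67 -0.97] 0.27 0.0
0 0.75 [ 0.457 -0.077  0.078] [ 0.25  0.4   0.19  2.28 -0.96  0.63 -0.91] 0.29 0.0
0 0.3 [ 0.457 -0.078  0.078] [ 0.01  0.35  0.26  2.27 -0.64  0.49 -0.98] 0.3 0.0
0 -0.1 [ 0.457 -0.079  0.078] [-0.28  0.35  0.41  2.3  -0.33  0.37 -1.06] 0.25 0.0
```

Emit:
play_rows([
  [[-0.005, 0.03, -0.03], [0, 0, 0], -1],
  [[-0.015, 0.08, -0.08], [0, 0, 0], -1],
  [[-0.025, 0.14, -0.14], [0, 0, 0], -1],
  [[-0.035, 0.2, -0.2], [0, 0, 0], -1],
  [[-0.045, 0.25, -0.25], [0, 0, 0], -1],
  [[-0.05, 0.288, -0.28], [0, 0, 0], -1],
  [[-0.05, 0.288, -0.28], [0, 0, 0], -1],
])

```text
clock: 13.15
position: [0.45, -0.2506, 0.2223]
ee_rot: [1.209, -2.593, -0.659]
force: [0.6, -0.0, -1.3]
width: 0.287
```

Run:
```python
from kt import *
o=arm.observe();print(o["width"],o["position"])
print(rel(o,*target(.08,.75)))
```

```text
0.2867799215626312 [ 0.44997562 -0.25061016  0.22227965]
(array([-0.2095,  0.1737,  0.2789]), array([ 0.4644, -0.3829, -0.1837]))
```

Emit:
play_rows([
  [[-0.03, 0.025, 0.03], [0.06, -0.05, -0.02], -1],
  [[-0.06, 0.05, 0.07], [0.12, -0.1, -0.05], -1],
  [[-0.09, 0.075, 0.11], [0.19, -0.16, -0.08], -1],
  [[-0.12, 0.1, 0.15], [0.26, -0.22, -0.1], -1],
  [[-0.15, 0.125, 0.19], [0.33, -0.27, -0.13], -1],
  [[-0.18, 0.15, 0.24], [0.4, -0.33, -0.16], -1],
  [[-0.2095, 0.174, 0.279], [0.464, -0.383, -0.184], -1],
  [[-0.2095, 0.174, 0.279], [0.464, -0.383, -0.184], -1],
  [[-0.2095, 0.174, 0.279], [0.464, -0.383, -0.184], -1],
  [[-0.2095, 0.174, 0.279], [0.464, -0.383, -0.184], -1],
])

```text
clock: 14.15
position: [0.4081, -0.0793, 0.1388]
ee_rot: [-1.264, 2.432, 0.261]
force: [0.5, 0.7, -1.3]
width: 0.28
```

Run:
```python
from kt import *
from cell import eyes
import cv2
o=arm.observe();print(o["width"],o["position"],o["joints"].round(2),knobnow(o))
print(rel(o,*target(.04,.75)))
q,d=eyes.get_image("top")
p,d=eyes.get_image("scene");cv2.imwrite("pics/a5.png",np.hstack([cv2.resize(i,None,fx=4,fy=4,interpolation=cv2.INTER_CUBIC) for i in(p[200:300,250:350,::-1],q[195:295,275:375,::-1])]))
```

```text
0.2800834115688994 [ 0.40808028 -0.07925957  0.13883781] [ 0.23  0.22  0.23  2.31 -0.8   0.69 -1.09] {'d': np.float64(0.07816281814311224), 'up': np.float64(-0.0017449873780227426), 'rt': np.float64(0.0008237452731862021), 'q': np.float64(0.7514164397027369), 'tiltN': np.float64(0.004673095022589018)}
(array([-0.0036, -0.038 ,  0.0662]), array([ 0.0034, -0.0019, -0.0026]))
```

View pics/a5.png

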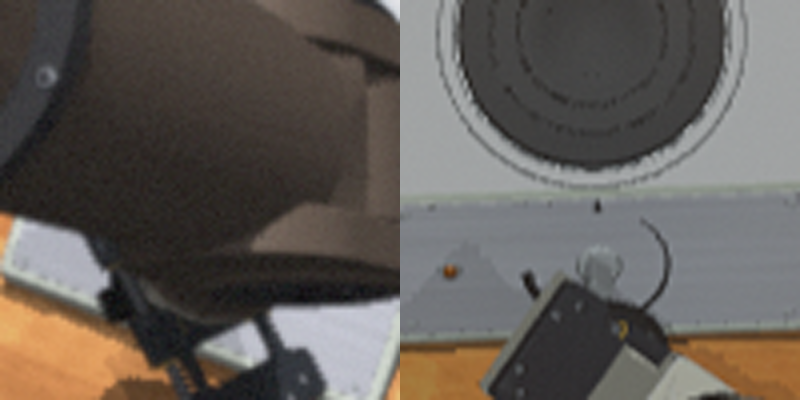

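Emit:
play_rows([
  [[-0.002, -0.02, 0.03], [0.003, -0.002, -0.003], -1],
  [[-0.0036, -0.038, 0.066], [0.003, -0.002, -0.003], -1],
  [[-0.0036, -0.038, 0.066], [0.003, -0.002, -0.003], -1],
  [[-0.0036, -0.038, 0.066], [0.003, -0.002, -0.003], -1],
  [[-0.0036, -0.038, 0.066], [0.003, -0.002, -0.003], -1],
])

```text
clock: 14.75
position: [0.4317, -0.077, 0.1102]
ee_rot: [-1.266, 2.427, 0.259]
force: [0.5, 0.7, -0.7]
width: 0.277
```

Run:
```python
from kt import *
from cell import eyes
import cv2
o=arm.observe();print(o["width"],o["position"],o["force"],knobnow(o))
for d in(.027,.022,.018,.01):print(rel(o,*target(d,.75)))
q,d=eyes.get_image("top")
p,d=eyes.get_image("scene");cv2.imwrite("pics/a6.png",np.hstack([cv2.resize(i,None,fx=4,fy=4,interpolation=cv2.INTER_CUBIC) for i in(p[200:300,250:350,::-1],q[195:295,275:375,::-1])]))
```

```text
0.2773195886878847 [ 0.43167461 -0.07703578  0.11019211] [ 0.50483614  0.73931015 -0.70947868] {'d': np.float64(0.04103868443682331), 'up': np.float64(-0.0006241696941900293), 'rt': np.float64(-0.0008057058088210177), 'q': np.float64(0.7498581453701875), 'tiltN': np.float64(0.0015196858361806796)}
(array([ 0.0003, -0.0152,  0.0237]), array([0.0011, 0.0007, 0.0005]))
(array([ 0.0003, -0.02  ,  0.0325]), array([0.0011, 0.0007, 0.0005]))
(array([ 0.0004, -0.0239,  0.0395]), array([0.0011, 0.0007, 0.0005]))
(array([ 0.0004, -0.0316,  0.0535]), array([0.0011, 0.0007, 0.0005]))
```

View pics/a6.png

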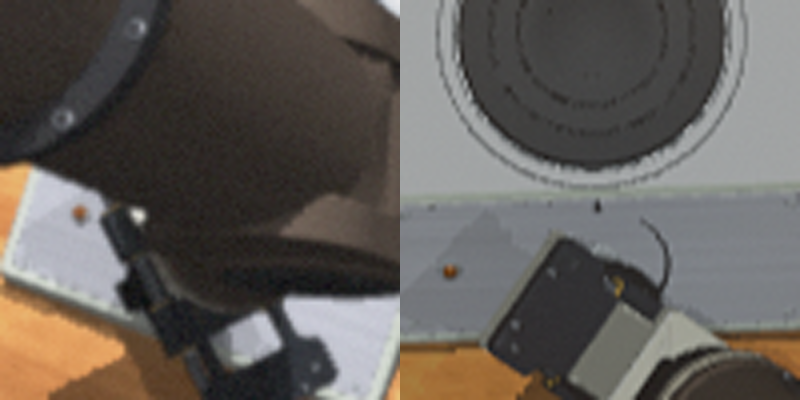

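Emit:
play_rows([
  [[0.0003, -0.008, 0.012], [0.001, 0, 0], -1],
  [[0.0003, -0.0152, 0.0237], [0.001, 0, 0], -1],
  [[0.0003, -0.018, 0.029], [0.001, 0, 0], -1],
  [[0.0003, -0.02, 0.0325], [0.001, 0, 0], -1],
  [[0.0003, -0.02, 0.0325], [0.001, 0, 0], -1],
  [[0.0003, -0.02, 0.0325], [0.001, 0, 0], -1],
])

```text
clock: 15.45
position: [0.444, -0.0772, 0.0951]
ee_rot: [-1.265, 2.427, 0.258]
force: [1.2, 0.5, -1.0]
width: 0.282
```

```bash
cat > st.py <<'E'
from kt import *
o=arm.observe();f=o["force"];print("w",round(o["width"],3),"fN",round(f@N,1),"fUP",round(f@UP,1),"fRT",round(f@RT,1),"tq",o["ft_torque"].round(2),{k:round(float(v),4) for k,v in knobnow(o).items()},"clk",o["clock"])
import sys
for a in sys.argv[1:]:
    v=[float(x) for x in a.split(",")];print(v,*rel(o,*target(v[0],v[1],v[2:4] if len(v)>2 else (0,0))))
E
python3 st.py .018,.75 .012,.75 .005,.75
```

```text
w 0.282 fN -1.6 fUP 0.4 fRT -0.5 tq [-0.53  0.51  0.01] {'d': 0.0215, 'up': -0.0002, 'rt': -0.0003, 'q': 0.7499, 'tiltN': 0.001} clk 15.45
[0.018, 0.75] [ 0.0001 -0.004   0.0059] [0.0004 0.0007 0.0005]
[0.012, 0.75] [ 0.0001 -0.0097  0.0164] [0.0004 0.0007 0.0005]
[0.005, 0.75] [ 0.0001 -0.0165  0.0287] [0.0004 0.0007 0.0005]
```

Emit:
play_rows([
  [[0, -0.002, 0.003], [0, 0, 0], -1],
  [[0, -0.004, 0.006], [0, 0, 0], -1],
  [[0, -0.006, 0.0095], [0, 0, 0], -1],
  [[0, -0.006, 0.0095], [0, 0, 0], -1],
])

```text
clock: 15.85
position: [0.4478, -0.0772, 0.0907]
ee_rot: [-1.266, 2.426, 0.258]
force: [-0.2, 0.3, -0.7]
width: 0.281
```

```bash
python3 st.py .012,.75 .008,.75 .004,.75
```

```text
w 0.281 fN -0.4 fUP -0.6 fRT -0.3 tq [-0.45  0.53 -0.02] {'d': 0.0157, 'up': 0.0001, 'rt': -0.0002, 'q': 0.7497, 'tiltN': 0.0012} clk 15.85
[0.012, 0.75] [ 0.0003 -0.0037  0.0065] [0.0005 0.0007 0.0007]
[0.008, 0.75] [ 0.0003 -0.0075  0.0135] [0.0005 0.0007 0.0007]
[0.004, 0.75] [ 0.0004 -0.0114  0.0206] [0.0005 0.0007 0.0007]
```

Emit:
play_rows([
  [[0, -0.002, 0.0035], [0, 0, 0], -1],
  [[0, -0.0037, 0.0065], [0, 0, 0], -1],
  [[0, -0.0056, 0.01], [0, 0, 0], -1],
  [[0, -0.0075, 0.0135], [0, 0, 0], -1],
  [[0, -0.0075, 0.0135], [0, 0, 0], -1],
])

```text
clock: 16.35
position: [0.4523, -0.0768, 0.0845]
ee_rot: [-1.266, 2.426, 0.259]
force: [-0.8, 1.7, -2.2]
width: 0.281
```

```bash
python3 st.py .004,.75 .001,.75 -.002,.75 -.005,.75
```

```text
w 0.281 fN -1.3 fUP -2.0 fRT -1.7 tq [-0.22  0.92  0.22] {'d': 0.0082, 'up': -0.0002, 'rt': -0.0005, 'q': 0.7497, 'tiltN': 0.0017} clk 16.35
[0.004, 0.75] [ 0.0004 -0.0048  0.0069] [0.0012 0.0008 0.0007]
[0.001, 0.75] [ 0.0004 -0.0076  0.0121] [0.0012 0.0008 0.0007]
[-0.002, 0.75] [ 0.0004 -0.0105  0.0174] [0.0012 0.0008 0.0007]
[-0.005, 0.75] [ 0.0004 -0.0134  0.0227] [0.0012 0.0008 0.0007]
```

Emit:
play_rows([
  [[0, -0.0025, 0.0035], [0, 0, 0], -1],
  [[0, -0.0048, 0.007], [0, 0, 0], -1],
  [[0, -0.006, 0.0095], [0, 0, 0], -1],
  [[0, -0.0076, 0.012], [0, 0, 0], -1],
  [[0, -0.0076, 0.012], [0, 0, 0], -1],
])

```text
clock: 16.85
position: [0.4568, -0.0768, 0.079]
ee_rot: [-1.266, 2.427, 0.259]
force: [-2.8, 4.3, -4.7]
width: 0.281
```

```bash
python3 st.py -.001,.75 -.003,.75 -.006,.75
```

```text
w 0.281 fN -2.0 fUP -5.0 fRT -4.4 tq [0.08 1.39 0.48] {'d': 0.001, 'up': -0.0001, 'rt': -0.0003, 'q': 0.7497, 'tiltN': 0.002} clk 16.85
[-0.001, 0.75] [ 0.0004 -0.0024  0.0034] [0.0017 0.0007 0.0007]
[-0.003, 0.75] [ 0.0004 -0.0043  0.0069] [0.0017 0.0007 0.0007]
[-0.006, 0.75] [ 0.0004 -0.0072  0.0121] [0.0017 0.0007 0.0007]
```

Emit:
play_rows([
  [[0, -0.0024, 0.0034], [0, 0, 0], -1],
  [[0, -0.0043, 0.0069], [0, 0, 0], -1],
  [[0, -0.0043, 0.0069], [0, 0, 0], -1],
])

```text
clock: 17.15
position: [0.4574, -0.0768, 0.0779]
ee_rot: [-1.264, 2.425, 0.262]
force: [-28.3, -2.9, 42.9]
width: 0.28
```

```bash
python3 st.py -.005,.75 -.008,.75
python3 - <<'E'
from cell import eyes
import cv2,numpy as np
q,d=eyes.get_image("top")
p,d=eyes.get_image("scene");cv2.imwrite("pics/a7.png",np.hstack([cv2.resize(i,None,fx=4,fy=4,interpolation=cv2.INTER_CUBIC) for i in(p[200:300,250:350,::-1],q[195:295,275:375,::-1])]))
E
```

```text
w 0.28 fN 51.3 fUP 4.1 fRT 2.2 tq [2.17 3.59 1.97] {'d': -0.0003, 'up': -0.0002, 'rt': -0.0004, 'q': 0.7518, 'tiltN': 0.004} clk 17.15
[-0.005, 0.75] [ 0.0003 -0.0052  0.0079] [ 0.0026  0.0033 -0.0001]
[-0.008, 0.75] [ 0.0003 -0.0081  0.0132] [ 0.0026  0.0033 -0.0001]
```

View pics/a7.png

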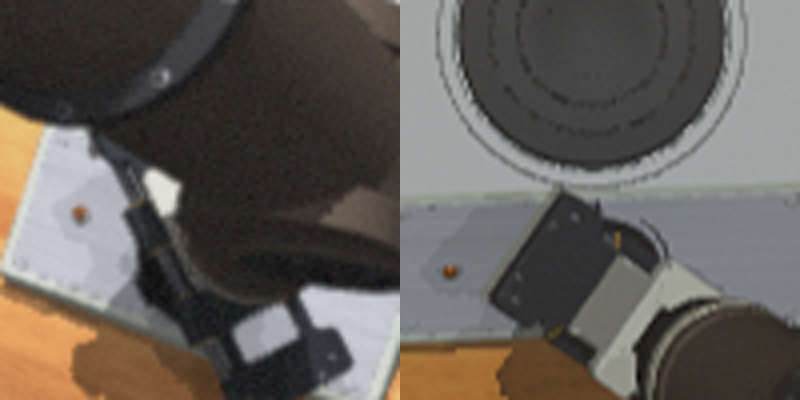

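Emit:
play_rows([
  [[0, 0.0028, -0.005], [0, 0, 0], -1],
  [[0, 0.0028, -0.005], [0, 0, 0], -1],
  [[0, 0.0028, -0.005], [0, 0, 0], -1],
])

```text
clock: 17.55
position: [0.4572, -0.0769, 0.0785]
ee_rot: [-1.266, 2.426, 0.259]
force: [-4.6, 3.6, -3.1]
width: 0.278
```

```bash
python3 st.py 0,.75 0,.6 0,.45 0,.3 0,.15 0,.05 0,0 0,-.05 0,-.1
```

```text
w 0.278 fN 0.3 fUP -5.4 fRT -3.7 tq [0.22 1.62 0.64] {'d': 0.0003, 'up': 0.0, 'rt': -0.0003, 'q': 0.7498, 'tiltN': 0.0021} clk 17.55
[0.0, 0.75] [ 0.0003 -0.0006  0.0005] [0.0016 0.0009 0.0007]
[0.0, 0.6] [ 0.0012 -0.0006  0.0004] [ 0.0014  0.0698 -0.1249]
[0.0, 0.45] [ 0.0021 -0.0008  0.0003] [ 0.0012  0.1386 -0.2505]
[0.0, 0.3] [ 0.0029 -0.0011  0.0002] [ 0.001   0.2075 -0.3761]
[0.0, 0.15] [ 0.0036 -0.0014 -0.    ] [ 0.0008  0.2763 -0.5017]
[0.0, 0.05] [ 0.0041 -0.0017 -0.0002] [ 0.0006  0.3222 -0.5855]
[0.0, 0.0] [ 0.0043 -0.0019 -0.0003] [ 5.000e-04  3.451e-01 -6.273e-01]
[0.0, -0.05] [ 0.0045 -0.0021 -0.0004] [ 4.000e-04  3.681e-01 -6.692e-01]
[0.0, -0.1] [ 0.0047 -0.0023 -0.0005] [ 4.000e-04  3.910e-01 -7.111e-01]
```

Emit:
play_rows([
  [[0.0006, -0.0003, 0.0002], [0.001, 0.035, -0.0625], -1],
  [[0.0012, -0.0003, 0.0002], [0.001, 0.07, -0.125], -1],
  [[0.0021, -0.0005, 0.0002], [0.001, 0.1386, -0.2505], -1],
  [[0.0029, -0.0008, 0.0001], [0.001, 0.2075, -0.376], -1],
  [[0.0036, -0.0012, 0], [0.001, 0.276, -0.502], -1],
  [[0.0041, -0.0015, -0.0001], [0.0006, 0.322, -0.5855], -1],
  [[0.0041, -0.0015, -0.0001], [0.0006, 0.322, -0.5855], -1],
  [[0.0041, -0.0015, -0.0001], [0.0006, 0.322, -0.5855], -1],
])

```text
clock: 18.35
position: [0.4578, -0.0781, 0.0785]
ee_rot: [-2.107, 2.136, -0.141]
force: [-6.5, 5.6, 9.9]
width: 0.281
```

```bash
python3 st.py 0,0 0,-.03 0,-.06 0,-.1 0,-.15
```

```text
w 0.281 fN 11.7 fUP 1.1 fRT -5.8 tq [1.36 1.45 0.33] {'d': -0.0, 'up': 0.0013, 'rt': -0.0009, 'q': 0.0492, 'tiltN': 0.002} clk 18.35
[0.0, 0.0] [0.0021 0.0021 0.001 ] [-0.0016  0.0235 -0.0407]
[0.0, -0.03] [0.0022 0.0021 0.001 ] [-0.0016  0.0372 -0.0659]
[0.0, -0.06] [0.0024 0.0021 0.001 ] [-0.0017  0.051  -0.091 ]
[0.0, -0.1] [0.0027 0.0021 0.001 ] [-0.0017  0.0693 -0.1245]
[0.0, -0.15] [0.0029 0.002  0.001 ] [-0.0018  0.0922 -0.1665]
```

Emit:
play_rows([
  [[0.001, 0.001, 0], [-0.001, 0.0235, -0.041], -1],
  [[0.0018, 0.0015, 0], [-0.001, 0.037, -0.066], -1],
  [[0.002, 0.0015, 0], [-0.001, 0.051, -0.091], -1],
  [[0.002, 0.0015, 0], [-0.001, 0.051, -0.091], -1],
])

```text
clock: 18.75
position: [0.4577, -0.0791, 0.0784]
ee_rot: [-2.231, 2.064, -0.21]
force: [-4.2, 6.8, 7.6]
width: 0.281
```

```bash
python3 st.py 0,-.1 0,-.15 0,-.2; python3 -c "
from kt import *
o=arm.observe();print(o['ft_torque']@N, np.cross(o['position']-SEAT,o['force'])@N)"
```

```text
w 0.281 fN 8.4 fUP 1.5 fRT -6.9 tq [1.47 1.06 0.27] {'d': -0.0, 'up': 0.0011, 'rt': -0.0002, 'q': -0.0604, 'tiltN': 0.0016} clk 18.75
[0.0, -0.1] [0.0005 0.0018 0.001 ] [-0.0016  0.018  -0.0333]
[0.0, -0.15] [0.0008 0.0018 0.0009] [-0.0016  0.0409 -0.0752]
[0.0, -0.2] [0.0011 0.0018 0.0009] [-0.0016  0.0638 -0.1171]
-0.7077186346446896 -0.013085504594634144
```

Emit:
play_rows([
  [[0.0005, 0.001, 0], [-0.001, 0.018, -0.033], -1],
  [[0.0008, 0.001, 0], [-0.001, 0.041, -0.075], -1],
  [[0.0008, 0.001, 0], [-0.001, 0.041, -0.075], -1],
  [[0.0008, 0.001, 0], [-0.001, 0.041, -0.075], -1],
])

```text
clock: 19.15
position: [0.4576, -0.0794, 0.0783]
ee_rot: [-2.33, 1.999, -0.265]
force: [-2.5, 8.5, 5.3]
width: 0.281
```

```bash
python3 st.py 0,-.2 0,-.25; python3 -c "
from kt import *
o=arm.observe();print(o['ft_torque']@N, o['ft_torque']@UP,o['ft_torque']@RT,np.cross(o['position']-SEAT,o['force'])@N)"
```

```text
w 0.281 fN 5.5 fUP 1.4 fRT -8.5 tq [1.76 0.85 0.28] {'d': -0.0, 'up': 0.001, 'rt': -0.0002, 'q': -0.1491, 'tiltN': 0.0013} clk 19.15
[0.0, -0.2] [0.0003 0.0016 0.0009] [-0.0012  0.0231 -0.0427]
[0.0, -0.25] [0.0006 0.0016 0.0009] [-0.0013  0.046  -0.0846]
-0.8767211561559892 1.5821152177152076 -0.8067866706629643 -0.01637174762900204
```

Run:
```python
from cell import eyes
import cv2,numpy as np
q,d=eyes.get_image("top")
p,d=eyes.get_image("scene");cv2.imwrite("pics/a8.png",np.hstack([cv2.resize(i,None,fx=6,fy=6,interpolation=cv2.INTER_CUBIC) for i in(p[220:285,270:335,::-1],q[230:295,290:355,::-1])]))
```

```text
(no output)
```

View pics/a8.png

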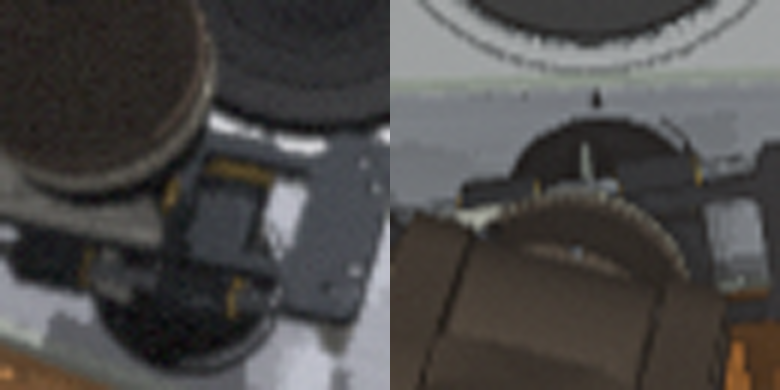

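```bash
python3 -c "
from kt import *
o=arm.observe();print(o['joint_efforts'].round(2),o['joints'].round(2))"
```

```text
[  3.5  -40.26   7.87 -19.26   0.94  -2.7   -0.06] [-0.33  0.34  0.42  2.3  -0.22  0.36 -1.16]
```

Emit:
play_rows([
  [[0.0003, 0, 0], [-0.001, 0.012, -0.022], -1],
  [[0.0003, 0, 0], [-0.001, 0.023, -0.043], -1],
  [[0.0003, 0, 0], [-0.001, 0.023, -0.043], -1],
  [[0.0003, 0, 0], [-0.001, 0.023, -0.043], -1],
])

```text
clock: 19.65
position: [0.4579, -0.0795, 0.0785]
ee_rot: [-2.385, 1.96, -0.296]
force: [-4.2, 8.6, 8.2]
width: 0.28
```

```bash
python3 st.py 0,-.25 0,-.15; python3 -c "
from kt import *
o=arm.observe();print(o['ft_torque']@N, o['ft_torque']@UP,o['ft_torque']@RT,o['joint_efforts'].round(2))"
```

```text
w 0.28 fN 8.9 fUP 1.9 fRT -8.7 tq [1.99 0.95 0.33] {'d': -0.0, 'up': 0.0012, 'rt': -0.0002, 'q': -0.1997, 'tiltN': 0.0008} clk 19.65
[0.0, -0.25] [0.0002 0.0021 0.0011] [-0.0008  0.0232 -0.0421]
[0.0, -0.15] [-0.0004  0.0021  0.0011] [-0.0007 -0.0226  0.0417]
-0.9770560042798393 1.7907402438302693 -0.8957826737178731 [ 3.610e+00 -3.871e+01  8.150e+00 -1.882e+01  1.150e+00 -2.710e+00
  1.000e-02]
```

Emit:
play_rows([
  [[0.0002, 0, 0], [-0.001, 0.012, -0.022], -1],
  [[0.0002, 0, 0], [-0.001, 0.023, -0.042], -1],
  [[0.0002, 0, 0], [-0.001, 0.023, -0.042], -1],
])

```text
clock: 19.95
position: [0.458, -0.0794, 0.0786]
ee_rot: [-2.44, 1.919, -0.328]
force: [-4.8, 10.3, 11.2]
width: 0.282
```

```bash
python3 st.py 0,-.3 0,-.15; python3 -c "
from kt import *
o=arm.observe();print(o['ft_torque']@N, o['ft_torque']@UP,o['ft_torque']@RT,o['joint_efforts'].round(2))"
python3 - <<'E'
from cell import eyes
import cv2,numpy as np
q,d=eyes.get_image("top")
cv2.imwrite("pics/a9.png",cv2.resize(q[235:285,295:345,::-1],None,fx=12,fy=12,interpolation=cv2.INTER_CUBIC))
E
```

```text
w 0.282 fN 11.6 fUP 3.3 fRT -10.4 tq [2.01 0.94 0.2 ] {'d': -0.0, 'up': 0.0014, 'rt': -0.0004, 'q': -0.2507, 'tiltN': 0.0004} clk 19.95
[0.0, -0.3] [0.0004 0.0025 0.0013] [-0.0002  0.0229 -0.0412]
[0.0, -0.15] [-0.0005  0.0025  0.0013] [-0.0001 -0.0459  0.0845]
-1.0951022156383776 1.7280213935451934 -0.8888533641817545 [  3.27 -37.08   8.22 -18.33   1.46  -2.74  -0.05]
```

View pics/a9.png

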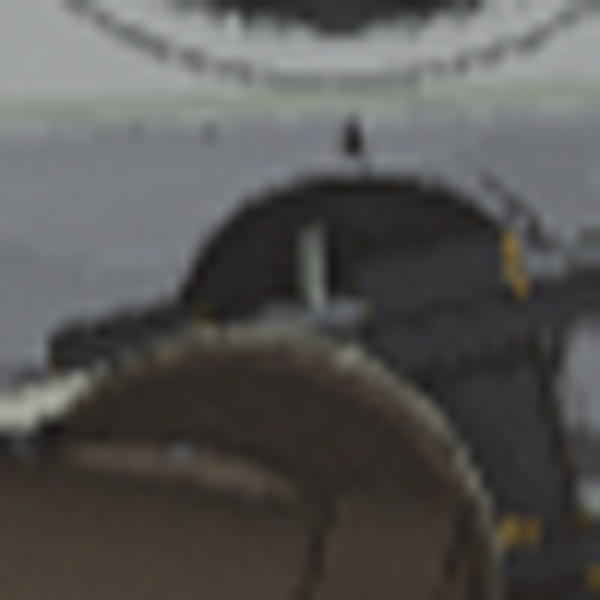

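Run:
```python
from kt import *; from h import *
z=load("topA")
for q in(0.1,0,-.1,-.2,-.25):
    p=np.cos(q)*UP+np.sin(q)*RT
    o=[]
    for x in(.012,.022,.033):
        u,v=proj(z,SEAT+N*.046+p*x); o.append(((u+.5-295)*12-.5,(v+.5-235)*12-.5))
    print(q,np.round(o).tolist())
u,v=proj(z,SEAT-N*.004+UP*.042);print((u+.5-295)*12,(v+.5-235)*12)
```

```text
0.1 [[373.0, 417.0], [377.0, 375.0], [382.0, 328.0]]
0 [[367.0, 417.0], [366.0, 375.0], [365.0, 328.0]]
-0.1 [[361.0, 418.0], [354.0, 376.0], [347.0, 329.0]]
-0.2 [[355.0, 419.0], [343.0, 377.0], [330.0, 332.0]]
-0.25 [[352.0, 419.0], [337.0, 379.0], [322.0, 334.0]]
357.3047437562482 140.1915693976822
```

Run:
```python
from cell import eyes
import cv2,numpy as np
q,d=eyes.get_image("top")
g=np.clip(q[243:273,303:343,::-1].astype(float)*2.2,0,255).astype(np.uint8)
cv2.imwrite("pics/b1.png",cv2.resize(g,None,fx=18,fy=18,interpolation=cv2.INTER_CUBIC))
```

```text
(no output)
```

View pics/b1.png

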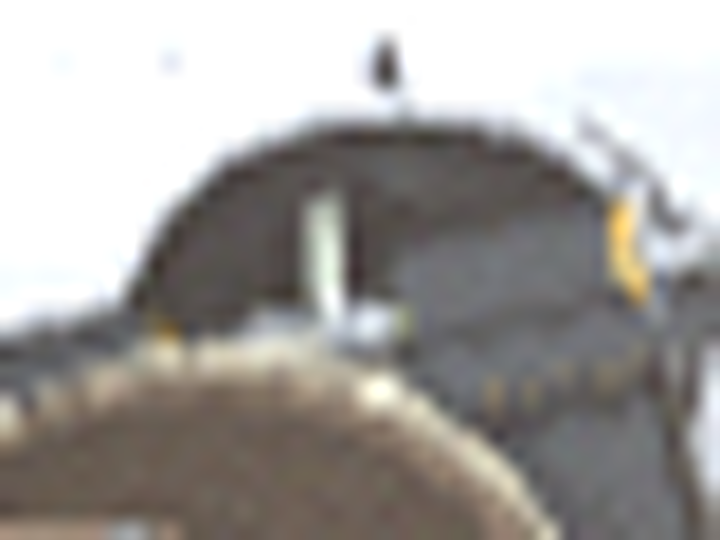

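Emit:
play_rows([
  [[0, 0, 0], [0, 0, 0], 0],
  [[0, 0, 0], [0, 0, 0], 0],
  [[0, 0, 0], [0, 0, 0], 0],
  [[0, 0, 0], [0, 0, 0], 0],
  [[0, 0, 0], [0, 0, 0], 0],
])

```text
clock: 20.55
position: [0.4566, -0.0814, 0.0777]
ee_rot: [-2.44, 1.924, -0.327]
force: [0.3, 0.0, 0.9]
width: 0.498
```

```bash
python3 st.py
python3 - <<'E'
from cell import eyes
import cv2,numpy as np
q,d=eyes.get_image("top")
g=np.clip(q[243:273,303:343,::-1].astype(float)*2.2,0,255).astype(np.uint8)
cv2.imwrite("pics/b2.png",cv2.resize(g,None,fx=18,fy=18,interpolation=cv2.INTER_CUBIC))
E
```

```text
w 0.498 fN 0.5 fUP 0.8 fRT -0.0 tq [ 0.06  0.42 -0.02] {'d': 0.0001, 'up': -0.0005, 'rt': 0.0016, 'q': -0.2496, 'tiltN': 0.0036} clk 20.55
```

View pics/b2.png

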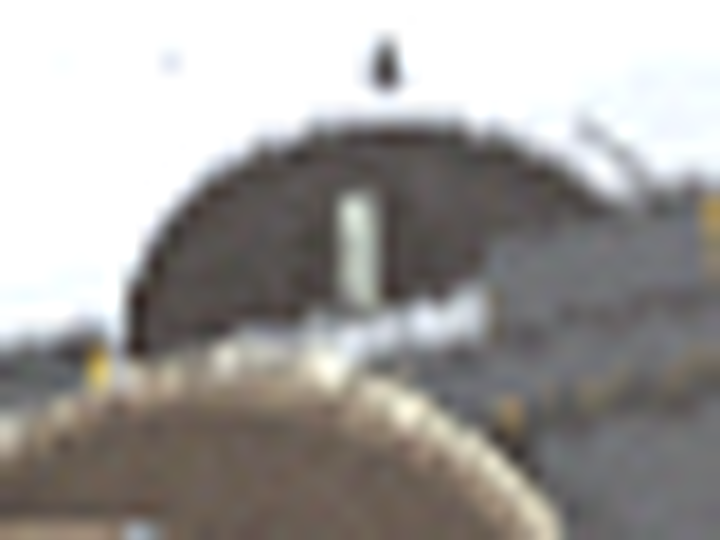

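Emit:
play_rows([
  [[0, 0, 0], [0, 0, 0], 0.4],
  [[0, 0, -0.01], [0, 0, 0], 0.4],
  [[0, 0, -0.03], [0, 0, 0], 0.4],
  [[0, 0, -0.07], [0, 0, 0], 0.4],
  [[0, 0, -0.12], [0, 0, 0], 0.4],
  [[0, 0, -0.18], [0, 0, 0], 0.4],
  [[0, 0, -0.24], [0, 0, 0], 0.4],
  [[0, 0, -0.24], [0, 0, 0], 0.4],
])

```text
clock: 21.4
position: [0.437, -0.0669, 0.1985]
ee_rot: [-2.436, 1.92, -0.33]
force: [0.9, 0.1, 0.0]
width: 0.7
```

Run:
```python
from ik import *
from cell import arm,eyes
import cv2
o=arm.observe();print(o["joints"].round(2),o["position"],o["force"])
R=Ro.from_rotvec(o["ee_rot"]);print(R.as_matrix().round(2)); print(rel(o,o["position"]+[-.05,.3,.05],R))
q,d=eyes.get_image("top");p,d=eyes.get_image("scene")
cv2.imwrite("pics/b3.png",np.hstack([cv2.resize(i,None,fx=6,fy=6,interpolation=cv2.INTER_CUBIC) for i in(p[225:290,265:330,::-1],q[230:295,290:355,::-1])]))
```

```text
[-0.69  0.05  0.66  2.23  0.14  0.69 -1.46] [ 0.43697614 -0.06691897  0.19847751] [0.85969382 0.06163631 0.04763939]
[[ 0.22 -0.96  0.18]
 [-0.96 -0.24 -0.11]
 [ 0.15 -0.15 -0.98]]
(array([-0.5851, -0.0642, -0.1832]), array([0., 0., 0.]))
```

View pics/b3.png

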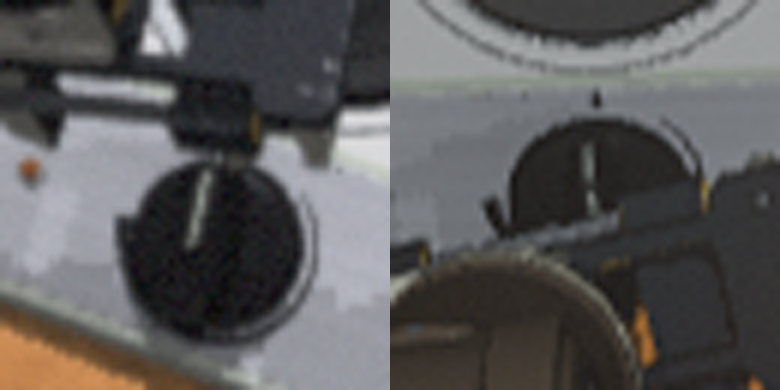

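Emit:
play_rows([
  [[0, 0, -0.05], [0, 0, 0], 0.4],
  [[-0.08, -0.01, -0.15], [0, 0, 0], 0.4],
  [[-0.18, -0.02, -0.18], [0, 0, 0], 0.4],
  [[-0.28, -0.03, -0.18], [0, 0, 0], 0.4],
  [[-0.38, -0.04, -0.18], [0, 0, 0], 0.4],
  [[-0.48, -0.05, -0.18], [0, 0, 0], 0.4],
  [[-0.58, -0.06, -0.18], [0, 0, 0], 0.4],
  [[-0.58, -0.06, -0.18], [0, 0, 0], 0.4],
  [[-0.58, -0.06, -0.18], [0, 0, 0], 0.4],
])

```text
clock: 22.4
position: [0.3839, 0.2314, 0.2414]
ee_rot: [-2.447, 1.92, -0.326]
force: [0.6, -1.1, -0.8]
width: 0.705
```

Run:
```python
from h import *
from cell import arm,eyes
o=arm.observe();print(o["clock"],o["position"],o["joints"].round(2))
for n in("top","scene"):
    p,d=eyes.get_image(n);c=eyes.get_calibration(n);np.savez(n+"E.npz",p=p,d=d,K=c["intrinsics"],R=c["R"],t=c["t"])
    cv2.imwrite(f"pics/{n}E.png",p[:,:,::-1])
q=load("topE")[0];p=load("sceneE")[0]
cv2.imwrite("pics/b4.png",np.hstack([cv2.resize(i,None,fx=8,fy=8,interpolation=cv2.INTER_CUBIC) for i in(p[238:288,275:325,::-1],q[238:288,300:350,::-1])]))
```

```text
22.4 [0.38392788 0.23142185 0.24141865] [-1.06  0.1   0.25  2.05  0.22  0.98 -2.26]
```

View pics/b4.png

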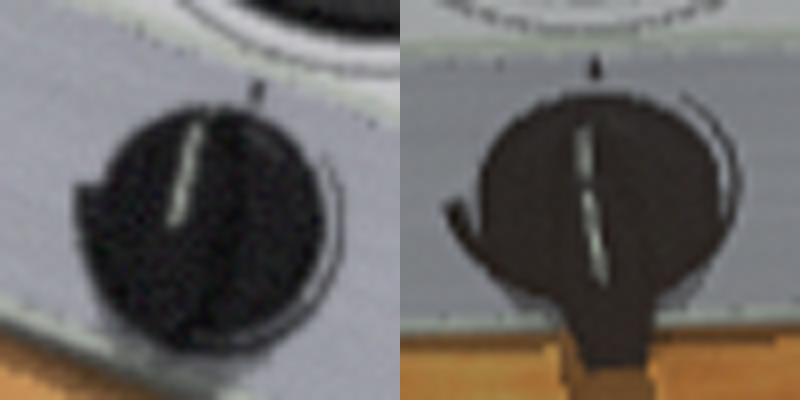

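View pics/topE.png

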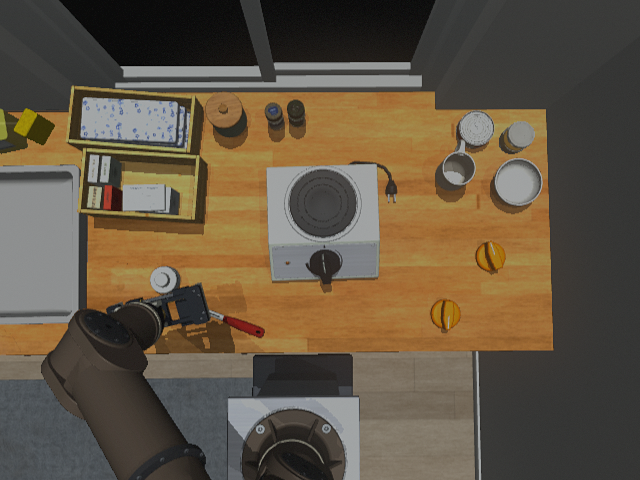

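```bash
python3 -c "
from cell import arm
print(arm.sign_off())"
```

```text
the job is handed in; nothing more can be done
None
```

The knob is back on the spindle and pushed home, the hob is turned off with it, and the job is handed in at about 22.5 s of the 51 s.

**Fitting:** The arm could not reach the spindle's tilt with my first, straight grip, so I set the knob down and gripped it again leaning about 0.5 rad. I aligned it to the spindle at about 0.75 rad and pushed until it met a hard stop of about 51 N within a millimetre of the computed seat. I felt the ball's side push on the way, but never saw the expected 10 N peak or a clear snap in the force readings.

**Turning off:** I turned it anticlockwise about 1.0 rad, past zero to about -0.25 rad, before letting go. The wrist showed no clear rise in turning torque. I judge the stop was reached because the knob sprang back to about -0.1 rad when I released it.

**Last pictures:**
- The knob sits flush on the panel, with no hand touching it.
- The pointer is about 0.1 rad (6°) anticlockwise of the long line. That matches the knob's stated play with the spindle at off, so I did not nudge it back, in case that turned the spindle.
- The timer and mug are where they were, as are the orange look-alikes.

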